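Load the optics from the tray into the beam rack in sequence

ROBOT

A 6-joint arm with a two-finger parallel gripper is mounted at the origin on the work surface. World frame = base frame: x ahead of the robot, y to its left, z up, the work surface at z = 0. Lengths are in mm, angles in rad, forces in N, time in s.
With the tool pointing down it reaches from about 375 to 825 mm from the base axis. Payload 5.5 kg.
Tool frame: the origin (TCP) lies at the very end of the fingers, on their centre line; the grasp point (between the pads) lies 19 mm behind it; z points along the fingers, x is the direction in which the jaws open and shut, and the axes are right-handed (so a half turn about z gives the same grasp; the last joint's range is limited). The gripper opens to 85 mm and grips with 20 to 120 N. Pads are 22 mm wide; open, the fingers measure 114 mm over their backs; the gripper's body (76 mm by 85 mm) begins 54 mm behind the grasp point. The pads swing forward as they close: fully open they stand 13 mm farther back than shut.
Start: joints at [-1.263, 0.314, -0.047, 1.21, 0, 1.571], TCP at [181.774, -571.798, 231.299] pointing down, gripper open.
Joint ranges: [-2.67, 2.67], [-0.69, 1.73], [-1.03, 1.25], [-2.08, 2.16], [-1.42, 1.45], [-3.14, 3.14]. Speed limits (rad/s): [2.39, 2.39, 3.01, 3.14, 3.14, 3.14].

INTERFACE

Orientations are given as a unit quaternion [w, x, y, z].
In Python, from bench import r gives the robot as it stands. The module is installed in compiled form; this text tells all that it offers.
- The arm moves only by the tool drive_tool, never from a script. Its argument "series" is one flat list of numbers, 7 for each row, row after row: the opening, from -1 (shut) to 1 (fully open), so that 0 is half open, then the shift along the tool's x, y, z in units of 20 cm (1.0 is 20 cm), then the turn, a rotation vector about the tool's x, y, z in units of 180 degrees (1.0 is 180 degrees). A call has 1 to 12 rows; each row shifts and turns the pose as measured when the row begins, along the tool's axes as they then stand; what a row does not reach is not made up. A row lasts 1/12 s, in which the tool goes at most 41.7 mm and 7.16 degrees, less where a joint would pass 70% of its speed; a pose out of reach is approached as far as the arm can. A call with a number of a shift or a turn outside -1 to 1 is refused whole. A call with a gripper value outside its range is refused whole. The fingers move at their own pace and stop on an object; "grip_force" is the grip in N (left out, the last holds). Time passes only in rows, so rows that do not move let the fingers close. It gives the time, the measured TCP pose, the force and the opening at its end, in the units of the state.
- r.sense(): the state, without advancing time (a new reading comes with each control period).
- r.capture(name): name is "scene" or "side" or "wrist"; returns the picture (400x640x3 uint8, red, green, blue); there is no depth.
- r.get_calibration(name): a dict with "fx", "fy", "cx", "cy" (pixels), "dist" ([k1, k2, p1, p2, k3] as OpenCV has them; the pictures are not rectified), "R" (3x3) and "t" (3): a world point X has camera coordinates R X + t; the wrist camera has in their place "T_tool_cam" (4x4, takes a point from camera to tool coordinates, whose origin is the TCP and whose axes are the tool frame's). Camera axes: x right, y down, z forward; pixel columns grow to the right and rows downward; lengths in mm; the calibration is good to about 2 mm. A picture is of the moment at which its call begins: read the wrist's pose just before it. get_calibration takes no time and is no camera call.
- r.sign_off(): hands the job in, once; it reports no verdict.
The state is a dict: "time": time; "joint_positions": joint angles; "dq": joint speeds; "effort": joint torques, N m; "tcp_pos": TCP position; "ee_rot": TCP orientation; "contact_force": force on the tool from outside, world axes, zero at the start; "torque": the same for the moment, N m; "opening": finger opening in mm.
Only numpy, scipy, OpenCV 4.12 (cv2) and the standard library are available. Lean on these libraries where they do the work, as an engineer would, in place of code of your own. Each camera call takes 0.05 s, during which the arm holds its last target. There are 200 camera calls.

TASK

Move the four optics (lens, mirror, slit, prism) from the grey tray to the steel beam rack, keeping their sequence: the one that stands nearest the tray's carrying handle goes into the bay next to the white light source, the next one into the next bay, and so on to the far end. Stand each one upright, flat on the floor in the middle of its bay and square to the rack, so that light passes along the row; they are delicate, so set them down gently, without dropping or tipping any.

Things in the scene. Friction and masses are not known exactly. Their poses are not given: they have to be found in the camera images.
- lens: Lens in a round black mount, 44 mm across, 12 mm thick (y), on a post; flat lugs make it 48 mm wide along x at heights 66 to 84 mm: grip there at 75 mm. Top at 97 mm. 160 g. Steel base 38 x 38 x 10 mm. Origin: centre of the base's underside; x, y along its edges, light passes along y. Starts within 4 mm of its pad's centre, y within 7 degrees of the tray row.
- mirror: Mirror in a square black mount on a post, 44 mm wide (x), 26 mm thick (y), heights 53 to 97 mm, two brass thumb screws 12 mm out on its -y side. Grip across x at 75 mm. 200 g. Steel base 38 x 38 x 10 mm. Origin: centre of the base's underside; x, y along its edges, light passes along y. Starts within 4 mm of its pad's centre, y within 7 degrees of the tray row.
- slit: Slit: thin upright aluminium plate on a post, dark vertical slot, 34 mm wide (x), 8 mm thick (y), heights 50 to 115 mm. Tallest, thinnest. Grip across x at 78 mm. 150 g. Steel base 38 x 38 x 10 mm. Origin: centre of the base's underside; x, y along its edges, light passes along y. Starts within 4 mm of its pad's centre, y within 7 degrees of the tray row.
- prism: Glass triangular prism on a round aluminium platform 44 mm across (heights 62 to 72 mm) on a post; glass top at 102 mm. Grip the platform across x at 68 mm. 200 g. Steel base 38 x 38 x 10 mm. Origin: centre of the base's underside; x, y along its edges, light passes along y. Starts within 4 mm of its pad's centre, y within 7 degrees of the tray row.
- pad_lens: Cork pad 50 x 50 x 3 mm, fixed in the tray bay where the lens stands at the start; all four look alike. Origin: centre of its underside, 6 mm above the table (top at 9 mm); y along the tray row, x across. The grey tray has four bays 54 mm wide inside, 60 mm apart along y, walls 6 mm thick, 18 mm high above the table.
- pad_mirror: Cork pad 50 x 50 x 3 mm, fixed in the tray bay where the mirror stands at the start; all four look alike. Origin: centre of its underside, 6 mm above the table (top at 9 mm); y along the tray row, x across. The grey tray has four bays 54 mm wide inside, 60 mm apart along y, walls 6 mm thick, 18 mm high above the table.
- pad_slit: Cork pad 50 x 50 x 3 mm, fixed in the tray bay where the slit stands at the start; all four look alike. Origin: centre of its underside, 6 mm above the table (top at 9 mm); y along the tray row, x across. The grey tray has four bays 54 mm wide inside, 60 mm apart along y, walls 6 mm thick, 18 mm high above the table.
- pad_prism: Cork pad 50 x 50 x 3 mm, fixed in the tray bay where the prism stands at the start; all four look alike. Origin: centre of its underside, 6 mm above the table (top at 9 mm); y along the tray row, x across. The grey tray has four bays 54 mm wide inside, 60 mm apart along y, walls 6 mm thick, 18 mm high above the table.
- tray_handle: Black arch handle 58 mm wide (x), 52 mm high, fixed at one end of the grey tray, either end (a low grey block is at the other). Origin: centre of its foot's underside, 6 mm above the table, on the row's centre line; pad centres lie 51, 111, 171 and 231 mm from it.
- beam_rack: Fixed dark steel rack, four empty bays in a row along y, 54 mm wide inside; walls 6 mm thick, 18 mm high. Origin: middle of the row, on the table. Bay centres: x = 0, y = +90 (next to the light source), +30, -30, -90 mm; bay floor z = 6 mm. Light source: white box 60 x 64 mm, 95 mm high, at the +y end (y 128 to 192 mm).
There are look-alikes about, which are no part of the job. Leave any blue or purple look-alike of the prism alone. What is shaped like the mirror but green is not meant.

How it is judged:
By the outcome, as a careful person would: the job done as asked, in the order asked, and still so for the second after the job is handed in, with the robot touching nothing.
It also fails if it takes over 120 s, if anything falls off the work surface, if the arm or the gripper's body presses on something with over 40 N, if the wrist force passes 120 N, or if a joint passes its speed limit or range.

## Working session

There is one attempt and no reset: what is moved stays moved. The work goes in short steps, Python scripts to look and compute and a tool call to move; the robot and the scene stay as the last step left them, time stands still between calls to the robot, and variables do not carry over. Pictures are saved under pics/ and viewed, about 12 in all and at most 16, crops included, and the job is handed in when it is done.

Besides the shell and the picture viewer there is one more tool, called after "Request:" as name(argument=value, ...) on one line, values as JSON. drive_tool: Moves the arm, as the interface text tells. Shifts and turns lie within -1 to 1; 1 stands for 20 cm of shift or 180 degrees of turn. Its arguments: {"type":"object","properties":{"series":{"type":"array","items":{"type":"number"}},"grip_force":{"type":"number"}},"required":["series"]}

```bash
mkdir -p pics; cat > h.py <<'E'
import numpy as np, cv2
from bench import r
from scipy.spatial.transform import Rotation as Ro
def cam(n):
    c=r.get_calibration(n); K=np.array([[c['fx'],0,c['cx']],[0,c['fy'],c['cy']],[0,0,1.]]); d=np.array(c['dist'],float)
    if n=='wrist':
        s=r.sense(); q=s['ee_rot']; T=np.eye(4); T[:3,:3]=Ro.from_quat([q[1],q[2],q[3],q[0]]).as_matrix(); T[:3,3]=s['tcp_pos']
        M=np.linalg.inv(T@np.array(c['T_tool_cam'])); return K,d,M[:3,:3],M[:3,3]
    return K,d,np.array(c['R'],float),np.array(c['t'],float)
def snap(n,f):
    C=cam(n); im=r.capture(n); cv2.imwrite('pics/'+f+'.png',im[:,:,::-1]); np.savez('pics/'+f+'.npz',*C); return im,C
def load(f):
    z=np.load('pics/'+f+'.npz'); return [z[k] for k in z.files]
def ray(C,uv,z):
    K,d,R,t=C; p=cv2.undistortPoints(np.array(uv,float).reshape(-1,1,2),K,d).reshape(-1,2)
    D=np.c_[p,np.ones(len(p))]@R; o=-R.T@t
    z=np.broadcast_to(z,len(p)); return o+D*((z-o[2])/D[:,2])[:,None]
def proj(C,P):
    K,d,R,t=C; return cv2.projectPoints(np.array(P,float).reshape(-1,3),cv2.Rodrigues(R)[0],t,K,d)[0].reshape(-1,2)
E
python3 - <<'E'
from h import *
for n in ['scene','side','wrist']:
    im,C=snap(n,n+'0'); print(n,C[0][0,0],-C[2].T@C[3],C[2][2])
s=r.sense();print(s['time'],s['ee_rot'],s['opening'],s['contact_force'])
print(r.get_calibration('wrist')['T_tool_cam'])
E
```

```text
scene 362.42258439284484 [ 876.55977954 -472.24243647  627.40998807] [-0.47236581  0.53675645 -0.69911591]
side 365.1177427817385 [369.21643495 571.15726949 598.07577376] [ 0.1482734  -0.70412394 -0.69442385]
wrist 286.11053205955426 [ 261.41403124 -546.60740156  373.58970791] [-0.31033655 -0.09671543 -0.94569411]
0.15 [-3.89800274e-04  8.07159550e-01 -5.90332975e-01 -5.36536040e-04] 85.27684379533821 [0.54267169 0.75623193 0.03346398]
[[ 9.99999879e-01 -3.14944983e-04 -3.78423861e-04  4.21005205e-01]
 [ 4.20845453e-04  9.45701466e-01  3.25036243e-01 -8.35201723e+01]
 [ 2.55507466e-04 -3.25036363e-01  9.45701484e-01 -1.43068507e+02]
 [ 0.00000000e+00  0.00000000e+00  0.00000000e+00  1.00000000e+00]]
```

View pics/scene0.png

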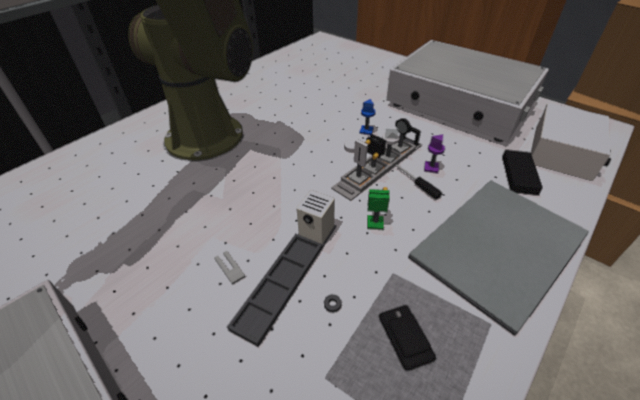

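View pics/side0.png

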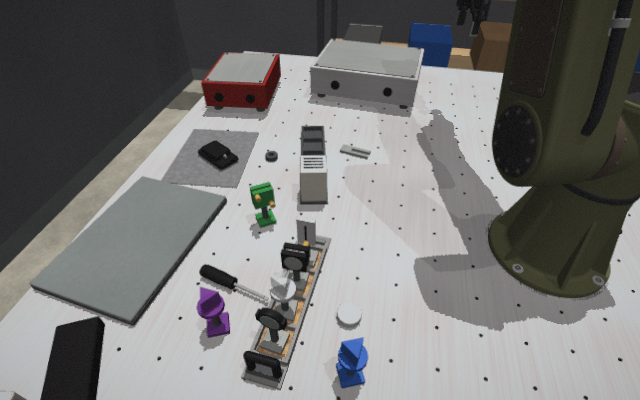

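The scene and side pictures show the rack around scene (280,290), with its light source at (316,215). The tray is around scene (380,165), with its handle at the far end, at side (262,362). From the handle the order looks like lens, prism, mirror, slit. I'll zoom in to measure.

```bash
python3 - <<'E'
import cv2
a=cv2.imread('pics/side0.png')[200:400,200:400]; cv2.imwrite('pics/c1.png',cv2.resize(a,None,fx=3,fy=3,interpolation=cv2.INTER_CUBIC))
a=cv2.imread('pics/scene0.png')[180:350,220:350]; b=cv2.imread('pics/scene0.png')[105:205,325:455]
import numpy as np
f=lambda x:cv2.resize(x,(390,x.shape[0]*3),interpolation=cv2.INTER_CUBIC)
A=f(a);B=f(b);B=np.vstack([B,np.zeros((A.shape[0]-B.shape[0],390,3),np.uint8)])
cv2.imwrite('pics/c2.png',np.hstack([A,B]))
E
```

```text
(no output)
```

View pics/c1.png

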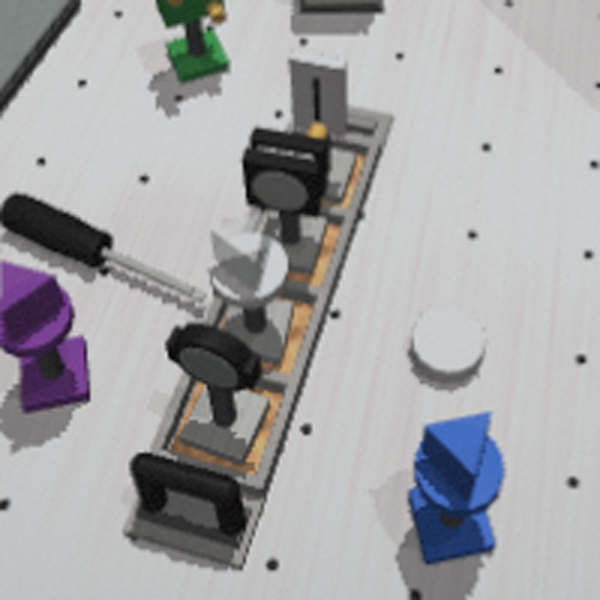

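View pics/c2.png

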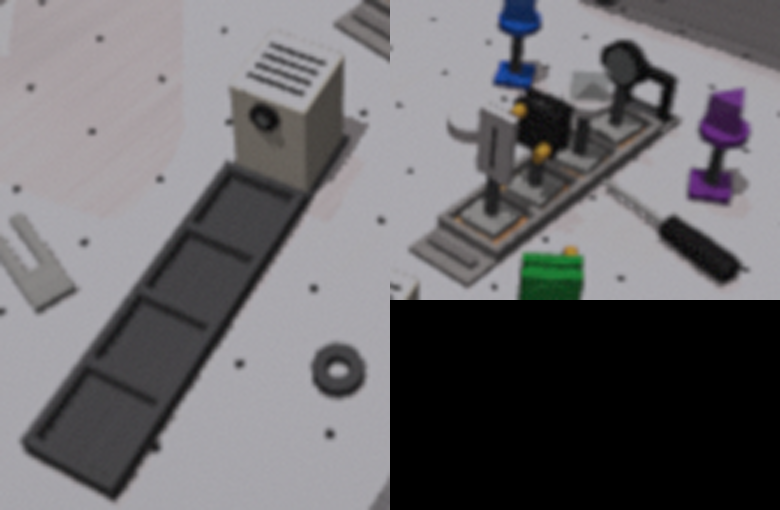

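```bash
python3 - <<'E'
from h import *
S=load('side0');Z=load('scene0')
f=lambda p,o:np.array(o)+(np.array(p,float)+.5)/3-.5
np.set_printoptions(suppress=True,precision=0)
print('tray R wall top',ray(S,f([[393,117],[262,490]],(200,200)),18).tolist())
print('handle foot',ray(S,f([[127,532],[243,568]],(200,200)),0))
print('post bases lens prism mirror slit', ray(S,f([[226,425],[255,325],[291,240]],(200,200)),19))
print('scene posts', ray(Z,f([[492-390,212],[536-390,185],[581-390,153],[619-390,120]],(325,105)),19))
print('rack top: FL,FR,BL', ray(Z,f([[22,440],[115,490],[228,163],[310,190]],(220,180)),18))
print('light top corners',ray(Z,f([[230,90],[322,107],[345,55],[268,30]],(220,180)),95))
E
```

```text
tray R wall top [[447.11402436345145, 76.51764356001325, 18.0], [467.9960499432334, 345.87322193063335, 18.0]]
handle foot [[535. 375.   0.]
 [470. 380.   0.]]
post bases lens prism mirror slit [[497. 316.  19.]
 [498. 253.  19.]
 [491. 191.  19.]]
scene posts [[486. 131.  19.]
 [494. 185.  19.]
 [499. 250.  19.]
 [499. 316.  19.]]
rack top: FL,FR,BL [[ 548. -354.   18.]
 [ 613. -339.   18.]
 [ 495. -117.   18.]
 [ 557.  -98.   18.]]
light top corners [[ 500. -113.   95.]
 [ 558.  -85.   95.]
 [ 539.  -36.   95.]
 [ 480.  -51.   95.]]
```

The order from the handle is lens, prism, mirror, slit, and the rack and tray poses agree with the sizes given to within about 5 mm. Next I'll plan a move for a wrist view over the tray.

```bash
cat >> h.py <<'E'
def plan(p,yaw,n=None):
    "constant body-twist rows to TCP p with tool x at yaw deg, tool down"
    s=r.sense(); q=s['ee_rot']; R0=Ro.from_quat([q[1],q[2],q[3],q[0]]); x0=R0.as_matrix()[:,0]
    R1=Ro.from_matrix(Ro.from_euler('z',yaw,degrees=True).as_matrix()@np.diag([1,-1,-1.]))
    w=(R0.inv()*R1).as_rotvec(); d=R0.inv().apply(np.array(p)-s['tcp_pos'])
    th=np.linalg.norm(w); W=np.cross(np.eye(3),-w) ; W=np.array([[0,-w[2],w[1]],[w[2],0,-w[0]],[-w[1],w[0],0]])
    V=np.eye(3) if th<1e-6 else np.eye(3)+(1-np.cos(th))/th**2*W+(th-np.sin(th))/th**3*W@W
    v=np.linalg.solve(V,d); N=n or int(np.ceil(max(np.linalg.norm(v)/40,np.degrees(th)/7)))
    print('at',np.round(s['tcp_pos'],1),'yaw',round(np.degrees(np.arctan2(x0[1],x0[0])),2),'t',round(s['time'],2),'F',np.round(s['contact_force'],1),'open',round(s['opening'],1),'dist',np.round(np.linalg.norm(d),1))
    print('rows',N,'each',np.round(v/N/200,4).tolist(),np.round(w/N/np.pi,4).tolist())
E
python3 -c "
from h import *
plan([400,-250,300],-40)"
```

```text
at [ 181.7 -571.4  230.6] yaw -72.36 t 0.15 F [0.5 0.8 0. ] open 85.3 dist 394.7
rows 10 each [-0.0737, -0.1826, -0.0346] [-0.0, 0.0, -0.018]
```

Request:
drive_tool(series=[1,-0.074,-0.183,-0.035,0,0,-0.018,1,-0.074,-0.183,-0.035,0,0,-0.018,1,-0.074,-0.183,-0.035,0,0,-0.018,1,-0.074,-0.183,-0.035,0,0,-0.018,1,-0.074,-0.183,-0.035,0,0,-0.018,1,-0.074,-0.183,-0.035,0,0,-0.018,1,-0.074,-0.183,-0.035,0,0,-0.018,1,-0.074,-0.183,-0.035,0,0,-0.018,1,-0.074,-0.183,-0.035,0,0,-0.018,1,-0.074,-0.183,-0.035,0,0,-0.018], grip_force=40)

```text
time: 0.98
tcp_pos: [411.0, -247.5, 297.3]
ee_rot: [-0.002, 0.942, -0.337, -0.003]
contact_force: [1.1, -0.3, 0.6]
opening: 85.6
```

```bash
python3 -c "
from h import *
plan([490,200,330],-4)"
```

```text
at [ 411.  -247.5  297.3] yaw -39.33 t 0.98 F [ 1.1 -0.3  0.6] open 85.6 dist 455.6
rows 12 each [-0.0389, -0.1884, -0.0133] [-0.0001, 0.0002, -0.0164]
```

Tracking is good.

Request:
drive_tool(series=[1,-0.039,-0.188,-0.013,0,0,-0.0164,1,-0.039,-0.188,-0.013,0,0,-0.0164,1,-0.039,-0.188,-0.013,0,0,-0.0164,1,-0.039,-0.188,-0.013,0,0,-0.0164,1,-0.039,-0.188,-0.013,0,0,-0.0164,1,-0.039,-0.188,-0.013,0,0,-0.0164,1,-0.039,-0.188,-0.013,0,0,-0.0164,1,-0.039,-0.188,-0.013,0,0,-0.0164,1,-0.039,-0.188,-0.013,0,0,-0.0164,1,-0.039,-0.188,-0.013,0,0,-0.0164,1,-0.039,-0.188,-0.013,0,0,-0.0164,1,-0.039,-0.188,-0.013,0,0,-0.0164])

```text
time: 1.98
tcp_pos: [496.0, 221.1, 331.2]
ee_rot: [-0.002, 1.0, -0.018, -0.002]
contact_force: [0.4, 0.0, -0.0]
opening: 85.4
```

```bash
python3 -c "
from h import *
plan([490,200,330],-4)
im,C=snap('wrist','w1')
print(proj(C,[[498,316,19],[486,131,19]]).round())
cv2.imwrite('pics/w1b.png',cv2.resize(im[:,120:520,::-1],(600,600),interpolation=cv2.INTER_CUBIC))"
```

```text
at [496.  221.1 331.2] yaw -2.06 t 1.98 F [ 0.4  0.  -0. ] open 85.4 dist 22.0
rows 1 each [-0.0245, 0.1072, 0.0058] [-0.0013, 0.0013, 0.0108]
[[324.  94.]
 [321. 210.]]
```

View pics/w1b.png

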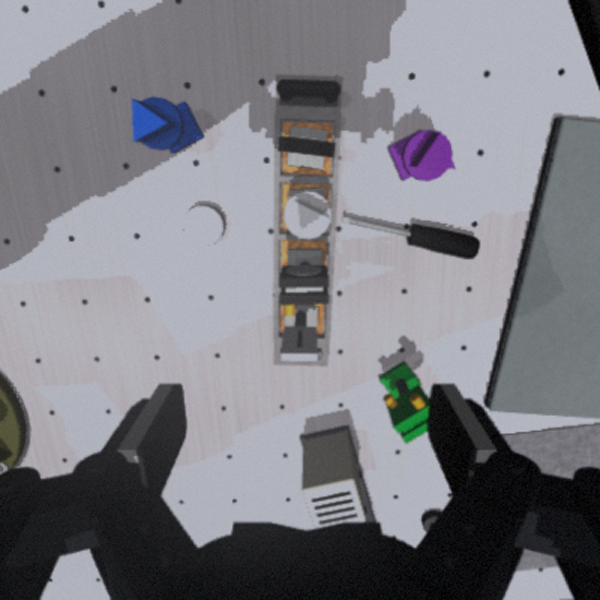

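The wrist picture shows the tray at (275–343, 75–364) in the 1.5x crop. From the top it holds the handle, lens, prism, mirror and slit. I'll enlarge that strip and overlay the model to check it.

```bash
python3 - <<'E'
import cv2
a=cv2.imread('pics/w1.png')[48:248,280:360]
cv2.imwrite('pics/c3.png',cv2.resize(a,None,fx=4,fy=4,interpolation=cv2.INTER_CUBIC).transpose(1,0,2))
E
```

```text
(no output)
```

View pics/c3.png

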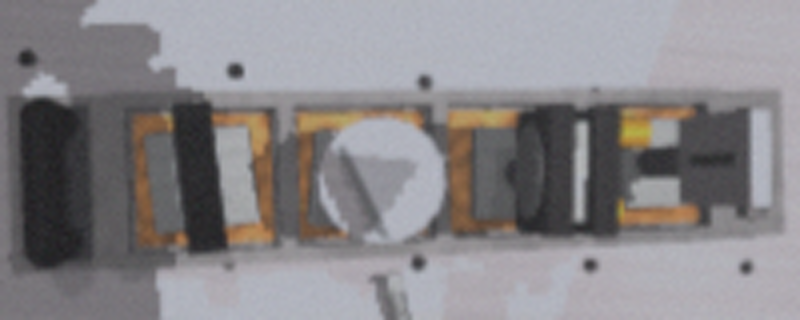

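```bash
python3 - <<'E'
from h import *
np.set_printoptions(suppress=True,precision=1)
C=load('w1')
def P(l,z):
    l=np.array(l,float); uv=np.c_[280+(l[:,1]+.5)/4-.5,48+(l[:,0]+.5)/4-.5]; return ray(C,uv,z)
def rep(n,q):
    m=q.mean(0); print(n,'c',m[:2], q[:,:2].tolist() and q[:,:2].round(1).tolist())
rep('tray',P([[8,95],[12,270],[783,92],[783,232]],[18,18,18,18]))
rep('pad inner lens',P([[133,112],[136,248],[273,110],[277,245]],9))
rep('lens base',P([[148,135],[158,228],[252,128],[260,222]],19))
rep('lens lugs',P([[175,105],[190,250],[210,103],[227,248]],93))
rep('prism plat',P([[382,180]],81)); rep('plat edges',P([[318,180],[446,180],[382,116],[382,243]],81))
rep('prism base left edge',P([[305,135],[312,228]],19))
rep('mirror top',P([[550,105],[550,237],[617,106],[617,236]],106))
rep('mirror base left edge',P([[475,130],[475,225]],19))
rep('slit top',P([[752,108],[772,108],[752,208],[772,210]],124))
rep('slit base left',P([[620,118],[622,207]],19))
E
```

```text
tray c [491.8 221.2] [[470.4, 377.7], [533.3, 374.0], [450.7, 67.7], [512.9, 65.5]]
pad inner lens c [498.  308.9] [[473.8, 336.0], [525.1, 333.1], [470.2, 285.0], [523.0, 281.6]]
lens base c [497.9 309.1] [[482.6, 329.8], [517.0, 325.1], [478.1, 292.9], [513.9, 288.6]]
lens lugs c [497.7 309.6] [[475.5, 318.1], [520.8, 312.0], [474.3, 307.7], [520.0, 300.9]]
prism plat c [496.6 251.3] [[496.6, 251.3]]
plat edges c [496.5 251.1] [[497.4, 272.5], [495.8, 229.3], [474.8, 252.1], [518.1, 250.5]]
prism base left edge c [497.8 271.2] [[479.8, 273.1], [515.7, 269.2]]
mirror top c [491.3 187.2] [[469.7, 199.8], [513.8, 198.3], [468.7, 176.1], [513.0, 174.5]]
mirror base left edge c [493.8 205.7] [[474.6, 206.4], [513.0, 205.0]]
slit top c [485.  129.7] [[468.1, 134.0], [467.7, 126.5], [501.9, 132.8], [502.4, 125.3]]
slit base left c [485.2 143.3] [[466.4, 144.4], [504.0, 142.2]]
```

```bash
python3 -c "
from h import *
plan([498,309.4,180],-8)"
```

```text
at [494.9 227.9 331.3] yaw -1.6 t 2.03 F [-0.6  3.8  0.3] open 85.3 dist 171.9
rows 5 each [-0.0033, -0.0808, 0.1517] [-0.0006, 0.0004, 0.0071]
```

Request:
drive_tool(series=[1,-0.003,-0.081,0.152,0,0,0.007,1,-0.003,-0.081,0.152,0,0,0.007,1,-0.003,-0.081,0.152,0,0,0.007,1,-0.003,-0.081,0.152,0,0,0.007,1,-0.003,-0.081,0.152,0,0,0.007,1,0,0,0,0,0,0,1,0,0,0,0,0,0])

```text
time: 2.62
tcp_pos: [496.2, 318.8, 175.0]
ee_rot: [-0.005, 0.998, -0.067, -0.001]
contact_force: [-0.0, 0.2, 0.7]
opening: 85.4
```

```bash
python3 -c "
from h import *
plan([498,309.4,180],-8)
im,C=snap('wrist','w2')
cv2.imwrite('pics/w2b.png',cv2.resize(im[:,120:520,::-1],(800,800),interpolation=cv2.INTER_CUBIC)[100:700])
print(proj(C,[[498,309.4,93],[498,309.4,19],[496.5,251.2,81]]).round())"
```

```text
at [496.2 318.8 175. ] yaw -7.68 t 2.62 F [-0.   0.2  0.7] open 85.4 dist 10.8
rows 1 each [0.0152, 0.0453, -0.0252] [-0.0032, 0.0008, 0.0018]
[[328. 217.]
 [327. 192.]
 [334. 269.]]
```

View pics/w2b.png

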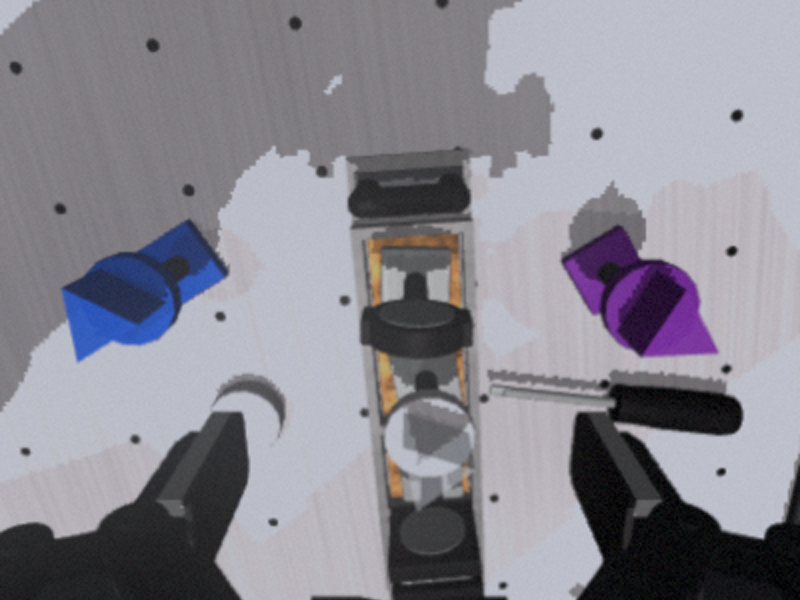

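The lens, prism and tray land where predicted (lens lugs at (416,335), platform at (429,437)). Descending on the lens.

```bash
python3 -c "
from h import *
plan([498,309.4,175],-8,2)
print(r.sense()['dq'].round(3))"
```

```text
at [495.9 318.4 174.8] yaw -7.7 t 2.67 F [-1.4  0.2 -1.1] open 84.9 dist 9.3
rows 2 each [0.0084, 0.0217, -0.0006] [-0.0016, 0.0006, 0.0008]
[-0.014 -0.02   0.016  0.018 -0.002 -0.003]
```

Request:
drive_tool(series=[1,0.0084,0.022,0,-0.0016,0.0006,0.0008,1,0.0084,0.022,0,-0.0016,0.0006,0.0008,1,0,0,0.12,0,0,0,1,0,0,0.12,0,0,0,1,0,0,0.1,0,0,0,1,0,0,0.06,0,0,0,1,0,0,0,0,0,0,1,0,0,0,0,0,0])

```text
time: 3.33
tcp_pos: [508.9, 304.9, 107.1]
ee_rot: [-0.004, 0.997, -0.074, 0.01]
contact_force: [0.1, 0.3, 1.2]
opening: 85.6
```

```bash
python3 -c "
from h import *
plan([498,309.4,62],-8,2)"
```

```text
at [508.9 304.9 107.1] yaw -8.46 t 3.33 F [0.1 0.3 1.2] open 85.6 dist 46.6
rows 2 each [-0.0296, -0.0066, 0.1124] [-0.0015, -0.0031, -0.0013]
```

Request:
drive_tool(series=[1,-0.03,-0.007,0.02,-0.0015,-0.003,-0.0013,1,-0.03,-0.007,0.02,-0.0015,-0.003,-0.0013,1,0,0,0,0,0,0,1,0,0,0,0,0,0])

```text
time: 3.67
tcp_pos: [499.7, 310.2, 103.7]
ee_rot: [-0.001, 0.998, -0.07, 0.002]
contact_force: [0.1, 0.2, -0.1]
opening: 85.3
```

```bash
python3 -c "
from h import *
plan([498,309.4,62],-8,4)"
```

```text
at [499.7 310.2 103.7] yaw -8.05 t 3.67 F [ 0.1  0.2 -0.1] open 85.3 dist 41.8
rows 4 each [-0.0021, 0.0014, 0.0521] [-0.0003, -0.0003, -0.0001]
```

Request:
drive_tool(series=[1,-0.002,0.001,0.06,0,0,0,1,-0.002,0.001,0.06,0,0,0,1,-0.002,0.001,0.06,0,0,0,1,-0.002,0.001,0.06,0,0,0,1,0,0,0,0,0,0,1,0,0,0,0,0,0])

```text
time: 4.17
tcp_pos: [499.3, 311.4, 53.5]
ee_rot: [-0.003, 0.998, -0.069, 0.004]
contact_force: [0.0, -0.3, 0.8]
opening: 85.3
```

```bash
python3 -c "
from h import *
plan([498,309.4,62],-8,2)"
```

```text
at [499.3 311.4  53.5] yaw -7.96 t 4.17 F [ 0.  -0.3  0.8] open 85.3 dist 8.9
rows 2 each [-0.0025, 0.0054, -0.0213] [-0.0009, -0.0013, 0.0001]
```

Request:
drive_tool(series=[1,-0.003,0.005,-0.02,-0.001,-0.0013,0,1,-0.003,0.005,-0.02,-0.001,-0.001,0,1,0,0,0,0,0,0,1,0,0,0,0,0,0], grip_force=30)

```text
time: 4.5
tcp_pos: [498.2, 309.8, 63.5]
ee_rot: [0.0, 0.998, -0.069, 0.0]
contact_force: [-0.5, -0.4, -0.3]
opening: 85.3
```

```bash
python3 -c "
from h import *
plan([498,309.4,62],-8,2)"
```

```text
at [498.2 309.8  63.5] yaw -7.95 t 4.5 F [-0.5 -0.4 -0.3] open 85.3 dist 1.5
rows 2 each [-0.0003, 0.0011, 0.0037] [0.0001, -0.0001, 0.0002]
```

Request:
drive_tool(series=[-1,0,0,0,0,0,0,-1,0,0,0,0,0,0,-1,0,0,0,0,0,0,-1,0,0,0,0,0,0,-1,0,0,0,0,0,0,-1,0,0,0,0,0,0,-1,0,0,0,0,0,0,-1,0,0,0,0,0,0])

```text
time: 5.17
tcp_pos: [499.3, 310.6, 65.4]
ee_rot: [-0.001, 0.998, -0.069, 0.002]
contact_force: [-0.6, 0.3, 0.9]
opening: 47.6
```

Request:
drive_tool(series=[-1,0,0,-0.04,0,0,0,-1,0,0,-0.08,0,0,0,-1,0,0,-0.12,0,0,0,-1,0,0,-0.15,0,0,0,-1,0,0,-0.15,0,0,0,-1,0,0,-0.15,0,0,0,-1,0,0,-0.08,0,0,0,-1,0,0,0,0,0,0,-1,0,0,0,0,0,0])

```text
time: 5.92
tcp_pos: [495.1, 307.8, 224.7]
ee_rot: [0.002, 0.998, -0.069, -0.002]
contact_force: [0.4, 0.2, -1.9]
opening: 47.3
```

```bash
python3 -c "
from h import *
plan([440,-20,230],3)"
```

```text
at [495.1 307.8 224.7] yaw -7.96 t 5.92 F [ 0.4  0.2 -1.9] open 47.3 dist 332.4
rows 9 each [-0.0227, 0.1835, -0.0024] [0.0002, 0.0002, -0.0068]
```

Request:
drive_tool(series=[-1,-0.022,0.08,-0.02,0,0,-0.007,-1,-0.022,0.14,-0.02,0,0,-0.007,-1,-0.022,0.184,-0.03,0,0,-0.007,-1,-0.022,0.184,-0.03,0,0,-0.007,-1,-0.022,0.184,-0.03,0,0,-0.007,-1,-0.022,0.184,-0.03,0,0,-0.007,-1,-0.022,0.184,-0.03,0,0,-0.007,-1,-0.022,0.184,-0.03,0,0,-0.007,-1,-0.022,0.184,-0.03,0,0,-0.007,-1,-0.022,0.184,-0.03,0,0,-0.007,-1,0,0.1,0,0,0,-0.007])

```text
time: 6.83
tcp_pos: [433.2, -59.0, 266.5]
ee_rot: [0.004, 0.998, 0.063, -0.015]
contact_force: [1.1, 0.2, -2.1]
opening: 47.5
```

```bash
python3 -c "
from h import *
plan([575,-330,360],12.7)"
```

```text
at [433.2 -59.  266.5] yaw 7.24 t 6.83 F [ 1.1  0.2 -2.1] open 47.5 dist 319.8
rows 8 each [0.0571, 0.1824, -0.0588] [0.0002, 0.0012, -0.0038]
```

Request:
drive_tool(series=[-1,0.057,0.18,-0.058,0,0.0012,-0.0038,-1,0.057,0.18,-0.058,0,0.0012,-0.0038,-1,0.057,0.18,-0.058,0,0.0012,-0.0038,-1,0.057,0.18,-0.058,0,0.0012,-0.0038,-1,0.057,0.18,-0.058,0,0.0012,-0.0038,-1,0.057,0.18,-0.058,0,0.0012,-0.0038,-1,0.057,0.18,-0.058,0,0.0012,-0.0038,-1,0.03,0.1,-0.03,0,0.0012,-0.0038,-1,0,0,0,0,0,0,-1,0,0,0,0,0,0])

```text
time: 7.67
tcp_pos: [559.4, -330.2, 332.3]
ee_rot: [-0.005, 0.994, 0.109, -0.012]
contact_force: [0.2, 0.1, -2.4]
opening: 47.2
```

```bash
python3 -c "
from h import *
plan([575,-330,360],12.7)
im,C=snap('wrist','w3')
print(proj(C,[[533,-139,6],[573,-315,6]]).round())
cv2.imwrite('pics/w3b.png',cv2.resize(im[0:250,180:480,::-1],None,fx=2.4,fy=2.4,interpolation=cv2.INTER_CUBIC))"
```

```text
at [ 559.4 -330.2  332.3] yaw 12.58 t 7.67 F [ 0.2  0.1 -2.4] open 47.2 dist 31.8
rows 1 each [0.0747, 0.0154, -0.1396] [-0.0039, 0.0073, -0.0007]
[[340.  25.]
 [339. 150.]]
```

View pics/w3b.png

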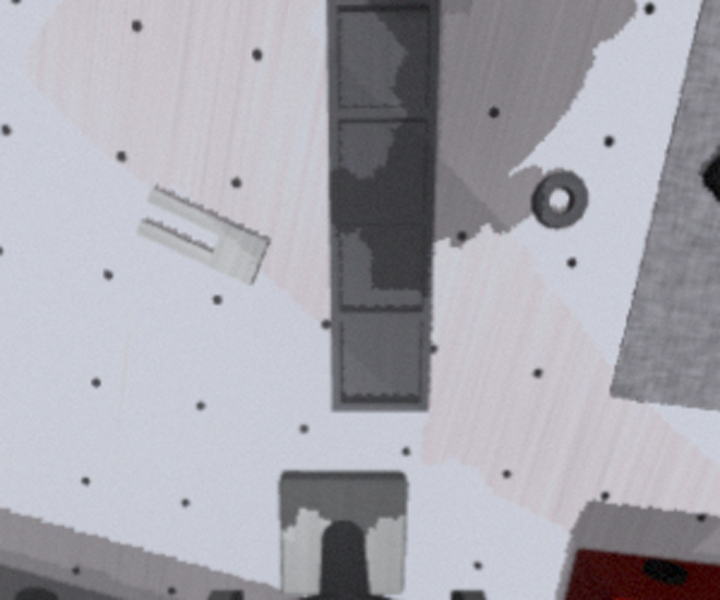

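```bash
python3 - <<'E'
from h import *
np.set_printoptions(suppress=True,precision=1)
C=load('w3')
f=lambda l:np.array([180,0])+(np.array(l,float)+.5)/2.4-.5
W=ray(C,f([[329,8],[439,8],[330,119.5],[436,119.5],[331,224],[434,224],[332,309],[430,309],[332,404],[428,404],[332,410],[428,410]]),18)
print(W[:,:2])
m=(W[0::2]+W[1::2])/2; print('mid',m[:,:2]); 
for i in range(5): 
    d=W[2*i+1]-W[2*i]; print(np.degrees(np.arctan2(d[1],d[0])),np.linalg.norm(d))
d=m[0]-m[4]; print('row yaw',np.degrees(np.arctan2(-d[0],d[1])), np.diff(m[:5],axis=0)[:,:2], np.linalg.norm(np.diff(m[:5],axis=0),axis=1))
# left edge / right edge yaw
for k in (0,1): d=W[k]-W[8+k]; print(np.degrees(np.arctan2(-d[0],d[1])))
c=m[:5].mean(0); print('centre',c)
E
```

```text
[[ 494.8 -121.7]
 [ 557.  -108.2]
 [ 507.8 -179.1]
 [ 570.1 -165.4]
 [ 521.  -237.3]
 [ 584.  -223.2]
 [ 532.6 -288.2]
 [ 594.7 -274.2]
 [ 545.9 -349.7]
 [ 609.3 -335.2]
 [ 546.7 -353.8]
 [ 610.3 -339.2]]
mid [[ 525.9 -114.9]
 [ 539.  -172.3]
 [ 552.5 -230.2]
 [ 563.7 -281.2]
 [ 577.6 -342.5]
 [ 578.5 -346.5]]
12.262521393372996 63.58534576363972
12.406211631607052 63.820241659106564
12.554810089499416 64.60196483081229
12.68489937165324 63.681761746436685
12.844331383114824 65.05734895805496
row yaw 12.799434703420486 [[ 13.1 -57.3]
 [ 13.5 -58. ]
 [ 11.2 -50.9]
 [ 13.9 -61.3]] [58.8 59.5 52.1 62.9]
12.618627911699
12.980743373321069
centre [ 551.7 -228.2   18. ]
```

```bash
python3 - <<'E'
from h import *
np.set_printoptions(suppress=True,precision=1)
K,d,_,_=load('w3'); T=np.array(r.get_calibration('wrist')['T_tool_cam'])
def tool(uv,z):
    p=cv2.undistortPoints(np.array(uv,float).reshape(-1,1,2),K,d).reshape(-1,2); D=np.c_[p,np.ones(len(p))]@T[:3,:3].T; return T[:3,3]+D*((z-T[2,3])/D[:,2])[:,None]
f=lambda l:np.array([180,0])+(np.array(l,float)+.5)/2.4-.5
print(tool(f([[281,473],[407,473]]),46.4))
plan([532,-139.2,200],12.8)
E
```

```text
[[-19.4 -20.2  46.4]
 [ 17.2 -20.1  46.4]]
at [ 559.  -329.8  331.8] yaw 12.6 t 7.72 F [ 0.6 -0.5 -2.7] open 47.5 dist 233.3
rows 6 each [0.0142, -0.1592, 0.1107] [-0.0007, 0.0013, -0.0002]
```

Request:
drive_tool(series=[-1,0.015,-0.08,0.06,-0.0007,0.0013,0,-1,0.015,-0.158,0.11,-0.0007,0.0013,0,-1,0.015,-0.158,0.11,-0.0007,0.0013,0,-1,0.015,-0.158,0.11,-0.0007,0.0013,0,-1,0.015,-0.158,0.11,-0.0007,0.0013,0,-1,0.015,-0.12,0.08,-0.0007,0.0013,0,-1,0,-0.04,0.04,0,0,0,-1,0,0,0,0,0,0,-1,0,0,0,0,0,0])

```text
time: 8.47
tcp_pos: [522.0, -137.5, 193.8]
ee_rot: [-0.003, 0.994, 0.113, -0.006]
contact_force: [0.3, -0.1, -1.8]
opening: 47.1
```

```bash
python3 -c "
from h import *
plan([533.3,-140.2,200],12.8)"
```

```text
at [ 522.  -137.5  193.8] yaw 12.93 t 8.47 F [ 0.3 -0.1 -1.8] open 47.1 dist 13.1
rows 1 each [0.0517, 0.0256, -0.0315] [-0.0024, 0.0035, 0.0007]
```

Request:
drive_tool(series=[-1,0.026,0.013,0,-0.0012,0.0018,0,-1,0.026,0.013,0,-0.0012,0.0018,0,-1,0,0,0,0,0,0,-1,0,0,0.06,0,0,0,-1,0,0,0.1,0,0,0,-1,0,0,0.1,0,0,0,-1,0,0,0.1,0,0,0,-1,0,0,0.05,0,0,0,-1,0,0,0,0,0,0,-1,0,0,0,0,0,0])

```text
time: 9.3
tcp_pos: [543.6, -149.3, 116.3]
ee_rot: [0.004, 0.994, 0.108, 0.008]
contact_force: [0.2, 1.1, -2.0]
opening: 46.9
```

```bash
python3 -c "
from h import *
plan([533.3,-140.2,88],12.8,2)"
```

```text
at [ 543.6 -149.3  116.3] yaw 12.46 t 9.3 F [ 0.2  1.1 -2. ] open 46.9 dist 31.5
rows 2 each [-0.0208, -0.0282, 0.0705] [0.0017, -0.0025, -0.001]
```

Request:
drive_tool(series=[-1,-0.021,-0.028,0.03,0.0017,-0.0025,-0.001,-1,-0.021,-0.028,0.03,0.0017,-0.0025,-0.001,-1,0,0,0.03,0,0,0,-1,0,0,0.02,0,0,0,-1,0,0,0,0,0,0,-1,0,0,0,0,0,0])

```text
time: 9.8
tcp_pos: [534.9, -140.4, 95.9]
ee_rot: [0.0, 0.994, 0.112, 0.002]
contact_force: [-0.2, 0.1, -1.8]
opening: 47.4
```

```bash
python3 -c "
from h import *
plan([533.3,-140.2,88],12.8,2)"
```

```text
at [ 534.9 -140.4   95.9] yaw 12.82 t 9.8 F [-0.2  0.1 -1.8] open 47.4 dist 8.1
rows 2 each [-0.0038, -0.0014, 0.0199] [0.0002, -0.0005, 0.0001]
```

Request:
drive_tool(series=[-1,-0.004,-0.001,0.03,0,-0.0005,0,-1,-0.004,0,0.03,0,-0.0005,0,-1,0,0,0.01,0,0,0,-1,0,0,0,0,0,0,-1,0,0,0,0,0,0])

```text
time: 10.22
tcp_pos: [533.7, -140.7, 80.9]
ee_rot: [0.001, 0.994, 0.112, 0.0]
contact_force: [-0.2, 0.0, -2.0]
opening: 47.4
```

```bash
python3 -c "
from h import *
plan([533.3,-140.2,80],12.8,2)
im,C=snap('scene','s4'); a=cv2.resize(im[190:350,220:360,::-1],None,fx=3.7,fy=3.7,interpolation=cv2.INTER_CUBIC)
im,C=snap('wrist','w4'); b=cv2.resize(im[150:390,240:400,::-1],None,fx=1.7,fy=2.4667,interpolation=cv2.INTER_CUBIC)
print(a.shape,b.shape); h=min(a.shape[0],b.shape[0]); cv2.imwrite('pics/c4.png',np.hstack([a[:h],b[:h]]))
"
```

```text
at [ 533.7 -140.7   80.9] yaw 12.83 t 10.22 F [-0.2  0.  -2. ] open 47.4 dist 1.1
rows 2 each [-0.0007, -0.0014, 0.0023] [0.0003, -0.0001, 0.0001]
(592, 518, 3) (592, 272, 3)
```

View pics/c4.png

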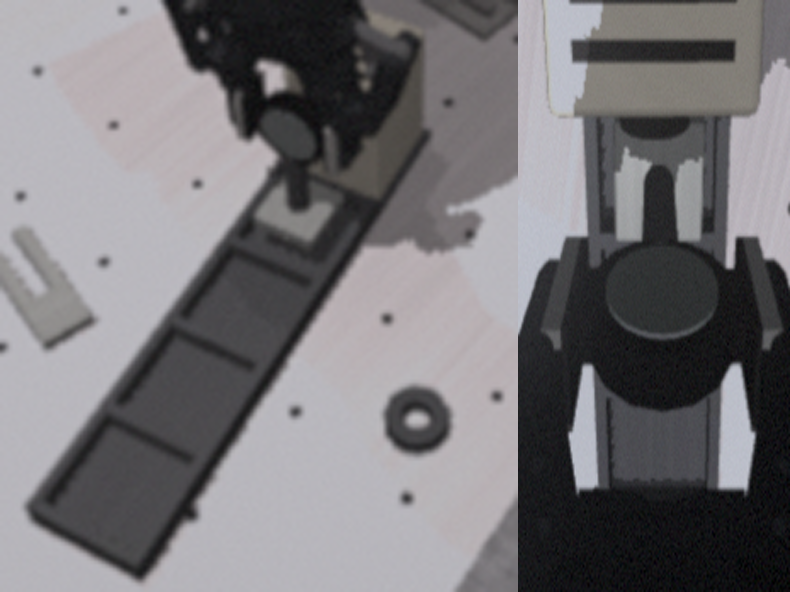

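```bash
python3 - <<'E'
from h import *
from scipy.optimize import least_squares
np.set_printoptions(suppress=True,precision=1)
C=load('s4'); f=lambda l:np.array([220,190])+(np.array(l,float)+.5)/3.7-.5
uv=f([[237,244],[312,279],[180,322],[253,364],[116,405],[192,454],[30,508],[142,572]])
M=np.array([[-27,57],[27,57],[-27,-3],[27,-3],[-27,-63],[27,-63],[-33,-123],[33,-123]],float)
def pts(p): c,s=np.cos(p[2]),np.sin(p[2]); return np.c_[M@np.array([[c,s],[-s,c]])+p[:2],np.full(len(M),18.)]
s=least_squares(lambda p:(proj(C,pts(p))-uv).ravel(),[552,-227,.223],loss='soft_l1'); print(s.x[:2],np.degrees(s.x[2])); print((proj(C,pts(s.x))-uv).T)
print(ray(C,f([[256,212],[308,243],[343,206]]),34.5))
E
```

```text
[ 553.1 -226. ] 12.806784809119906
[[-0.7  1.6 -1.2  2.5 -1.4  2.2 -0.4 -0.1]
 [-0.3 -0.   0.3 -0.2  1.9  0.8 -0.6 -1.3]]
[[ 518.2 -161.3   34.5]
 [ 555.1 -158.5   34.5]
 [ 552.9 -126.8   34.5]]
```

```bash
python3 - <<'E'
from h import *
C=load('s4'); g=cv2.cvtColor(cv2.imread('pics/s4.png'),cv2.COLOR_BGR2GRAY)
a=np.radians(12.8); X=np.array([np.cos(a),np.sin(a)]);Y=np.array([-X[1],X[0]]); L=np.array([532.4,-139.8])
def prof(z,x,ys): 
    P=np.array([np.r_[L+x*X+y*Y,z] for y in ys]); uv=proj(C,P).astype(np.float32); return cv2.remap(g,uv[:,0].copy(),uv[:,1].copy(),cv2.INTER_LINEAR).ravel()
ys=np.arange(-36,-8,2.); print(ys)
for x in (-14,-9,9,14): print(x,prof(34.5,x,ys))
xs=np.arange(-30,31,3.); print(xs)
def profx(z,y): 
    P=np.array([np.r_[L+x*X+y*Y,z] for x in xs]); uv=proj(C,P).astype(np.float32); return cv2.remap(g,uv[:,0].copy(),uv[:,1].copy(),cv2.INTER_LINEAR).ravel()
for y in (-16,-12,-8,0): print(y,profx(34.5,y))
E
```

```text
[-36. -34. -32. -30. -28. -26. -24. -22. -20. -18. -16. -14. -12. -10.]
-14 [ 55  52  49  46  50  61  75  96 118 131 135 134 134 133]
-9 [ 68  68  69  69  68  70  78  98 120 130 133 133 134 135]
9 [ 68  63  53  46  51  63  80 103 124 134 134 134 133 133]
14 [ 66  62  56  47  51  62  77 103 123 132 134 133 133 132]
[-30. -27. -24. -21. -18. -15. -12.  -9.  -6.  -3.   0.   3.   6.   9.
  12.  15.  18.  21.  24.  27.  30.]
-16 [183 152  85  71 112 135 133 133 135 136 135 134 134 134 132 133 109  60
  42  41  46]
-12 [182 152  83  73 113 133 133 134 136 134 132 133 134 133 132 133 110  60
  45  42  45]
-8 [182 148  81  70 109 131 134 133 127 105  91 106 126 132 131 131 110  64
  45  42  47]
0 [182 152  84  70 108 131 129  87  49  38  35  39  83 124 132 132 112  62
  43  43  46]
```

```bash
python3 - <<'E'
from h import *
C=load('s4'); g=cv2.cvtColor(cv2.imread('pics/s4.png'),cv2.COLOR_BGR2GRAY)
a=np.radians(12.8); X=np.array([np.cos(a),np.sin(a)]);Y=np.array([-X[1],X[0]]); O=np.array([552.5,-226.5])
def prof(P): uv=proj(C,P).astype(np.float32); return cv2.remap(g,uv[:,0].copy(),uv[:,1].copy(),cv2.INTER_LINEAR).ravel()
for y0 in (60,0,-60,-120):
    ys=y0+np.arange(-18,13,2.); q=np.mean([prof([np.r_[O+x*X+y*Y,18] for y in ys]) for x in (-15,-8,0,8,15)],0); print(y0,dict(zip((ys-y0).astype(int).tolist(),q.round().astype(int).tolist())))
xs=np.arange(-42,43,3.)
for y in (-90,-30,20): print(y,dict(zip(xs.astype(int).tolist(),prof([np.r_[O+x*X+y*Y,18] for x in xs]).tolist())))
E
```

```text
60 {-18: 68, -16: 68, -14: 67, -12: 61, -10: 50, -8: 43, -6: 45, -4: 55, -2: 64, 0: 68, 2: 67, 4: 66, 6: 62, 8: 54, 10: 50, 12: 55}
0 {-18: 74, -16: 73, -14: 74, -12: 71, -10: 60, -8: 47, -6: 45, -4: 57, -2: 70, 0: 74, 2: 74, 4: 74, 6: 74, 8: 74, 10: 74, 12: 74}
-60 {-18: 75, -16: 75, -14: 75, -12: 74, -10: 68, -8: 54, -6: 45, -4: 55, -2: 68, 0: 74, 2: 74, 4: 75, 6: 75, 8: 75, 10: 75, 12: 75}
-120 {-18: 181, -16: 181, -14: 182, -12: 181, -10: 159, -8: 97, -6: 47, -4: 54, -2: 71, 0: 74, 2: 74, 4: 74, 6: 75, 8: 75, 10: 74, 12: 75}
-90 {-42: 183, -39: 183, -36: 170, -33: 109, -30: 69, -27: 44, -24: 37, -21: 60, -18: 74, -15: 75, -12: 74, -9: 74, -6: 74, -3: 75, 0: 75, 3: 74, 6: 74, 9: 75, 12: 75, 15: 75, 18: 74, 21: 76, 24: 76, 27: 76, 30: 70, 33: 41, 36: 30, 39: 38, 42: 77}
-30 {-42: 184, -39: 186, -36: 168, -33: 109, -30: 69, -27: 41, -24: 36, -21: 59, -18: 72, -15: 75, -12: 74, -9: 75, -6: 74, -3: 75, 0: 75, 3: 74, 6: 75, 9: 74, 12: 75, 15: 75, 18: 75, 21: 76, 24: 77, 27: 75, 30: 70, 33: 41, 36: 50, 39: 136, 42: 182}
20 {-42: 185, -39: 185, -36: 166, -33: 106, -30: 66, -27: 43, -24: 38, -21: 60, -18: 72, -15: 75, -12: 73, -9: 74, -6: 73, -3: 71, 0: 75, 3: 73, 6: 72, 9: 73, 12: 74, 15: 74, 18: 74, 21: 71, 24: 71, 27: 74, 30: 65, 33: 38, 36: 46, 39: 131, 42: 180}
```

Request:
drive_tool(series=[-1,-0.001,-0.008,0.02,0,0,0,-1,0,-0.006,0.025,0,0,0,-1,0,0,0.025,0,0,0,-1,0,0,0,0,0,0,-1,0,0,0,0,0,0])

```text
time: 10.73
tcp_pos: [533.4, -137.9, 66.1]
ee_rot: [0.001, 0.994, 0.112, 0.001]
contact_force: [0.6, -0.1, -0.8]
opening: 47.3
```

```bash
python3 -c "
from h import *
plan([532.8,-138.2,62.4],12.8,2)"
```

```text
at [ 533.4 -137.9   66.1] yaw 12.83 t 10.73 F [ 0.6 -0.1 -0.8] open 47.3 dist 3.8
rows 2 each [-0.0018, 0.0005, 0.0093] [0.0004, -0.0003, 0.0001]
```

Base is about 4 mm above the floor; creep down to contact.

Request:
drive_tool(series=[-1,-0.002,0,0.012,0,0,0,-1,0,0,0.012,0,0,0,-1,0,0,0,0,0,0,-1,0,0,0,0,0,0])

```text
time: 11.07
tcp_pos: [533.7, -138.7, 63.0]
ee_rot: [0.002, 0.994, 0.112, 0.002]
contact_force: [-0.8, -0.2, -1.9]
opening: 47.4
```

```bash
python3 -c "
from h import *
plan([532.8,-138.2,62.4],12.8,2)"
```

```text
at [ 533.7 -138.7   63. ] yaw 12.82 t 11.07 F [-0.8 -0.2 -1.9] open 47.4 dist 1.2
rows 2 each [-0.0019, -0.0018, 0.0014] [0.0007, -0.0005, 0.0]
```

Request:
drive_tool(series=[-1,0,-0.002,0.008,0,0,0,-1,0,0,0.008,0,0,0,-1,0,0,0.004,0,0,0,-1,0,0,0,0,0,0])

```text
time: 11.4
tcp_pos: [534.1, -139.3, 62.6]
ee_rot: [0.003, 0.994, 0.111, 0.003]
contact_force: [-0.2, 0.5, -1.6]
opening: 47.2
```

Request:
drive_tool(series=[-1,-0.003,-0.002,0.012,0.001,-0.001,0,-1,0,0,0.012,0.001,-0.001,0,-1,0,0,0.004,0,0,0,-1,0,0,0,0,0,0])

```text
time: 11.73
tcp_pos: [535.4, -140.5, 62.8]
ee_rot: [0.002, 0.994, 0.111, 0.001]
contact_force: [0.6, 0.9, -1.5]
opening: 47.3
```

```bash
python3 -c "
from h import *
plan([532.8,-138.2,62.4],12.8,2)
print(r.sense()['torque'])
im,C=snap('scene','s5'); plan([532.8,-138.2,62.4],12.8,2); im2,C2=snap('wrist','w5')
cv2.imwrite('pics/c5.png',cv2.resize(im[190:310,250:390,::-1],None,fx=5,fy=5,interpolation=cv2.INTER_CUBIC))"
```

```text
at [ 535.4 -140.5   62.8] yaw 12.77 t 11.73 F [ 0.6  0.9 -1.5] open 47.3 dist 3.5
rows 2 each [-0.005, -0.0071, 0.0009] [0.0008, -0.0004, -0.0001]
[ 0.05657747 -0.02757564  0.05872401]
at [ 535.4 -140.5   62.6] yaw 12.77 t 11.78 F [ 0.7 -0.3 -2.4] open 47.6 dist 3.5
rows 2 each [-0.0051, -0.0071, 0.0005] [0.0008, -0.0004, -0.0001]
```

View pics/c5.png

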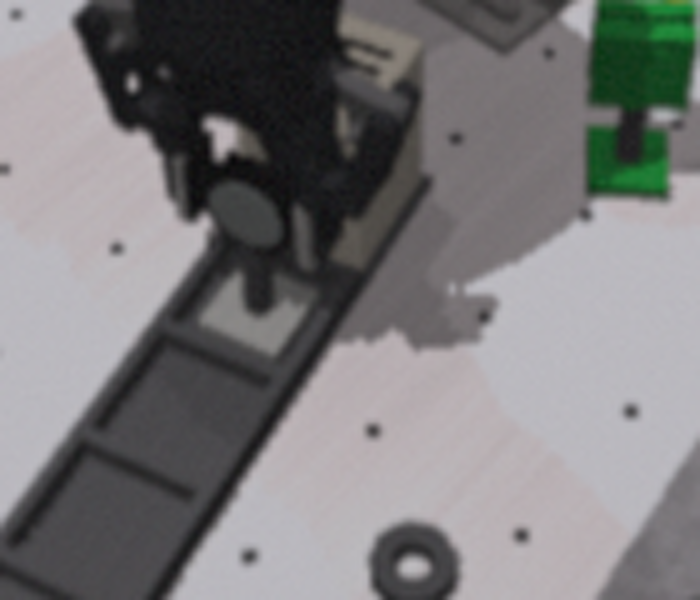

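Request:
drive_tool(series=[-1,-0.006,-0.011,-0.01,0.001,-0.0005,0,-1,-0.006,-0.011,0,0.001,-0.0005,0,-1,0,0,0,0,0,0,-1,0,0,0,0,0,0])

```text
time: 12.17
tcp_pos: [530.8, -136.0, 62.7]
ee_rot: [-0.001, 0.994, 0.111, -0.002]
contact_force: [-0.3, -0.7, -1.9]
opening: 47.4
```

```bash
cat >> h.py <<'E'
def base(n,f,L,z,yaw=12.8,side=-1):
    "edge offsets (mm) of a bright base top at height z about L, in rack axes: near edge and left/right"
    C=load(f); g=cv2.cvtColor(cv2.imread('pics/'+f+'.png'),cv2.COLOR_BGR2GRAY); a=np.radians(yaw); X=np.array([np.cos(a),np.sin(a)]);Y=np.array([-X[1],X[0]])
    def prof(P): uv=proj(C,P).astype(np.float32); return cv2.remap(g,uv[:,0].copy(),uv[:,1].copy(),cv2.INTER_LINEAR).ravel().astype(float)
    def edge(v,q): 
        i=np.argmax(np.abs(np.gradient(q))[2:-2])+2; return v[i]
    v=np.arange(-32,-8,.5)
    print(n,'near',[edge(v,prof([np.r_[L+x*X+y*Y,z] for y in v])) for x in (-13,-9,9,13)],
     'left',[edge(v,prof([np.r_[L+x*X+y*Y,z] for x in v])) for y in (-14,-11,-8)],'right',[-edge(v,prof([np.r_[L-x*X+y*Y,z] for x in v])) for y in (-14,-11,-8)])
E
python3 -c "
from h import *
plan([533.3,-138.2,62.4],12.8,2)
snap('scene','s6'); z=r.sense()['tcp_pos'][2]-46.4; print(z)
base('lens','s6',np.array([532.8,-139.7]),z)
C=load('s6')
"
```

```text
at [ 530.8 -136.    62.7] yaw 12.77 t 12.17 F [-0.3 -0.7 -1.9] open 47.4 dist 3.3
rows 2 each [0.0048, 0.0067, 0.0007] [-0.0005, 0.0006, -0.0001]
16.20251993508051
lens near [np.float64(-16.5), np.float64(-16.5), np.float64(-17.0), np.float64(-17.0)] left [np.float64(-21.5), np.float64(-23.0), np.float64(-22.5)] right [np.float64(17.0), np.float64(16.5), np.float64(16.0)]
```

Request:
drive_tool(series=[-1,0.006,0.004,0,0,0,0,-1,0.006,0.004,0,0,0,0,-1,0,0,0,0,0,0,-1,0,0,0.008,0,0,0,-1,0,0,0,0,0,0])

```text
time: 12.63
tcp_pos: [532.8, -137.1, 63.0]
ee_rot: [-0.001, 0.994, 0.111, -0.003]
contact_force: [-0.6, -0.0, -2.9]
opening: 47.6
```

```bash
python3 -c "
from h import *
plan([534.1,-137.6,62.4],12.8,2)"
```

```text
at [ 532.8 -137.1   63. ] yaw 12.77 t 12.63 F [-0.6 -0.  -2.9] open 47.6 dist 1.5
rows 2 each [0.0029, 0.0018, 0.0014] [-0.0005, 0.0008, -0.0001]
```

Request:
drive_tool(series=[-1,0.003,0,0.02,0,0.001,0,-1,0,0,0.01,0,0,0,-1,0,0,0,0,0,0,-1,0,0,0,0,0,0])

```text
time: 12.97
tcp_pos: [534.7, -138.5, 62.8]
ee_rot: [0.001, 0.994, 0.111, 0.001]
contact_force: [0.6, -0.1, -1.6]
opening: 47.6
```

```bash
python3 -c "
from h import *
plan([534.1,-137.6,62.4],12.8,2)"
```

```text
at [ 534.7 -138.5   62.8] yaw 12.74 t 12.97 F [ 0.6 -0.1 -1.6] open 47.6 dist 1.1
rows 2 each [-0.0009, -0.0025, 0.001] [0.0002, -0.0003, -0.0002]
```

Request:
drive_tool(series=[0.3,0,0,0,0,0,0,1,0,0,0,0,0,0,1,0,0,0,0,0,0,1,0,0,0,0,0,0,1,0,0,0,0,0,0])

```text
time: 13.38
tcp_pos: [535.9, -138.7, 62.0]
ee_rot: [0.001, 0.994, 0.111, 0.002]
contact_force: [0.2, -0.2, -0.3]
opening: 85.1
```

```bash
python3 -c "
from h import *
plan([534.1,-137.6,62.4],12.8,2)
snap('scene','s7'); base('lens','s7',np.array([532.8,-139.7]),16)"
```

```text
at [ 535.9 -138.7   62. ] yaw 12.74 t 13.38 F [ 0.2 -0.2 -0.3] open 85.1 dist 2.1
rows 2 each [-0.0037, -0.0037, -0.0011] [0.0003, -0.0005, -0.0002]
lens near [np.float64(-19.5), np.float64(-20.0), np.float64(-19.5), np.float64(-20.0)] left [np.float64(-18.0), np.float64(-19.5), np.float64(-19.5)] right [np.float64(20.0), np.float64(20.5), np.float64(19.5)]
```

Lens is in its bay, about 1 mm from centre. Now the prism.

Request:
drive_tool(series=[1,0,0,-0.08,0,0,0,1,0,0,-0.15,0,0,0,1,0,0,-0.18,0,0,0,1,0,0,-0.18,0,0,0,1,0,0,-0.12,0,0,0,1,0,0,-0.05,0,0,0])

```text
time: 13.93
tcp_pos: [531.2, -137.4, 214.7]
ee_rot: [-0.001, 0.994, 0.111, -0.004]
contact_force: [0.5, -0.3, -0.2]
opening: 85.6
```

```bash
python3 -c "
from h import *
base('lens','s7',np.array([532.8,-139.7]),16)
plan([496.5,251.2,200],-6)"
```

```text
lens near [np.float64(-19.5), np.float64(-20.0), np.float64(-19.5), np.float64(-20.0)] left [np.float64(-18.0), np.float64(-19.5), np.float64(-19.5)] right [np.float64(20.0), np.float64(20.5), np.float64(19.5)]
at [ 531.2 -137.4  214.7] yaw 12.75 t 13.93 F [ 0.5 -0.3 -0.2] open 85.6 dist 390.4
rows 10 each [-0.0059, -0.1958, 0.0077] [-0.0001, 0.0003, 0.0104]
```

Request:
drive_tool(series=[1,-0.006,-0.196,0.007,0,0,0.0104,1,-0.006,-0.196,0.007,0,0,0.0104,1,-0.006,-0.196,0.007,0,0,0.0104,1,-0.006,-0.196,0.007,0,0,0.0104,1,-0.006,-0.196,0.007,0,0,0.0104,1,-0.006,-0.196,0.007,0,0,0.0104,1,-0.006,-0.196,0.007,0,0,0.0104,1,-0.006,-0.196,0.007,0,0,0.0104,1,-0.006,-0.16,0.007,0,0,0.0104,1,-0.003,-0.08,0,0,0,0.005,1,0,0,0,0,0,0,1,0,0,0,0,0,0])

```text
time: 14.93
tcp_pos: [494.7, 234.7, 207.3]
ee_rot: [-0.0, 0.999, -0.054, 0.003]
contact_force: [0.3, -0.1, -0.9]
opening: 85.2
```

```bash
python3 -c "
from h import *
plan([496.5,251.2,195],-6,2)"
```

```text
at [494.7 234.7 207.3] yaw -6.18 t 14.93 F [ 0.3 -0.1 -0.9] open 85.2 dist 20.7
rows 2 each [0.0001, -0.0415, 0.0308] [-0.0002, -0.0011, -0.0005]
```

```bash
python3 -c "
from h import *
im,C=snap('wrist','w8')
print(proj(C,[[496.5,251.2,81],[496.5,251.2,19],[491.3,187.2,106],[485,129.7,124]]).round())
cv2.imwrite('pics/c8.png',cv2.resize(im[140:340,240:420,::-1],None,fx=3,fy=3,interpolation=cv2.INTER_CUBIC))"
```

```text
[[323. 174.]
 [323. 161.]
 [325. 246.]
 [326. 308.]]
```

View pics/c8.png

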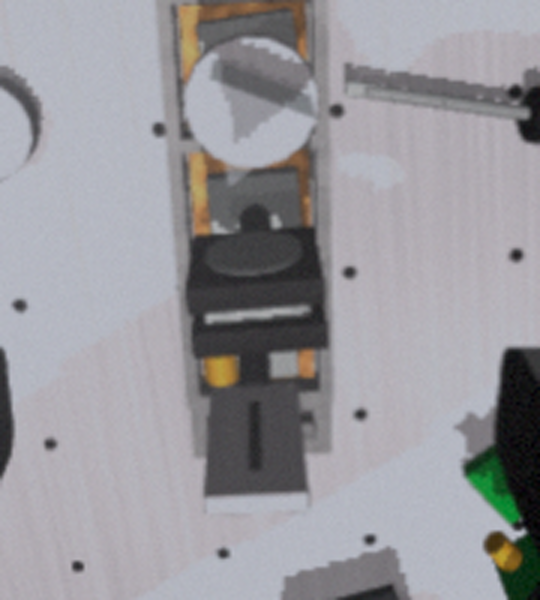

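```bash
python3 - <<'E'
from h import *
C=load('w8'); f=lambda l:np.array([240,140])+(np.array(l,float)+.5)/3-.5
np.set_printoptions(suppress=True,precision=1)
for n,l,z in [('prism base far',[[202,23],[291,11]],19),('plat',[[184,102],[318,102],[251,37],[251,168]],81),('mirror base far',[[210,178],[300,168]],19),('mir top front edge',[[189,282],[322,270]],106),('mir plate2 rear',[[195,357],[328,346]],106),('slit top',[[205,497],[309,490],[206,513],[310,506]],124)]:
    p=ray(C,f(l),z)[:,:2]; d=p[1]-p[0]; print(n,p.tolist(),'c',p.mean(0),'yaw',np.degrees(np.arctan2(d[1],d[0])))
plan([496.5,251.2,195],-7,2)
E
```

```text
prism base far [[479.71318371105946, 269.58259788250143], [514.1719241584373, 270.4066852722102]] c [496.9 270. ] yaw 1.369978420559859
plat [[474.9931325811231, 254.04439185076777], [517.8934270561824, 249.3051542613752], [498.71532039578324, 272.5100685933871], [493.9932927072101, 229.43530785303898]] c [496.4 251.3] yaw -6.303959694014157
mirror base far [[474.9528406055629, 206.7527658846581], [511.8484804915679, 206.97524908599473]] c [493.4 206.9] yaw 0.3454932340719554
mir top front edge [[471.3264927699999, 202.3112248117192], [513.190675906157, 201.78151206250877]] c [492.3 202. ] yaw -0.7249319837519643
mir plate2 rear [[469.6961231895235, 175.48623231439777], [512.9141598813209, 174.68020083227438]] c [491.3 175.1] yaw -1.0684624320927743
slit top [[468.59098320978046, 134.79420478348936], [501.96852030030277, 133.7157344243486], [468.11011509054276, 128.50326290732653], [501.748846356808, 127.43112886053987]] c [485.1 131.1] yaw -1.8506551064854508
at [494.7 234.3 207.3] yaw -6.22 t 14.98 F [-0.   0.3  0.4] open 85.6 dist 21.0
rows 2 each [-0.0006, -0.0425, 0.0309] [-0.0003, -0.0011, 0.0022]
```

```bash
python3 - <<'E'
from h import *
def run(fn,L,w,z=19):
    C=load(fn); s=cv2.cvtColor(cv2.imread('pics/'+fn+'.png'),cv2.COLOR_BGR2HSV)[:,:,1]
    v=np.arange(12,30,.5); out=[]
    for x in w:
        uv=proj(C,[[L[0]+x,L[1]+y,z] for y in v]).astype(np.float32); q=cv2.remap(s,uv[:,0].copy(),uv[:,1].copy(),cv2.INTER_LINEAR).ravel().astype(float)
        i=np.argmax(np.gradient(q)); out.append(v[i]); 
    print(fn,out,np.degrees(np.arctan(np.polyfit(w,out,1)[0])))
w=np.arange(-14,15,4)
run('w8',(496.5,251.2),w); run('w1',(496.5,251.2),w); run('w8',(491.3,187.5),w); run('w1',(491.3,187.5),w); run('w1',(498,309.3),w); run('w2',(498,309.3),w); run('w2',(496.5,251.2),w)
E
```

```text
w8 [np.float64(19.0), np.float64(19.5), np.float64(19.5), np.float64(20.0), np.float64(19.5), np.float64(20.5), np.float64(20.0), np.float64(20.5)] 2.641236364370548
w1 [np.float64(19.5), np.float64(19.0), np.float64(19.0), np.float64(19.0), np.float64(19.0), np.float64(20.0), np.float64(20.0), np.float64(20.0)] 1.9602510683729122
w8 [np.float64(21.0), np.float64(21.5), np.float64(21.5), np.float64(21.0), np.float64(20.5), np.float64(20.0), np.float64(21.0), np.float64(20.5)] -1.8750849831334984
w1 [np.float64(20.0), np.float64(20.0), np.float64(20.0), np.float64(19.5), np.float64(20.0), np.float64(19.5), np.float64(19.5), np.float64(19.0)] -1.789910608246077
w1 [np.float64(22.0), np.float64(22.0), np.float64(20.5), np.float64(20.0), np.float64(20.0), np.float64(18.5), np.float64(18.5), np.float64(18.0)] -8.714124813694927
w2 [np.float64(23.5), np.float64(23.0), np.float64(22.5), np.float64(22.0), np.float64(21.5), np.float64(21.0), np.float64(20.5), np.float64(19.0)] -8.297144969836886
w2 [np.float64(21.0), np.float64(19.0), np.float64(25.0), np.float64(27.0), np.float64(13.5), np.float64(22.0), np.float64(21.5), np.float64(21.0)] -1.7047283190072753
```

```bash
python3 -c "
from h import *
plan([496.5,251.3,180],2,3)"
```

```text
at [494.7 234.3 207.3] yaw -6.22 t 14.98 F [-0.   0.3  0.4] open 85.6 dist 32.2
rows 3 each [0.0017, -0.0284, 0.0456] [-0.0001, -0.0007, -0.0152]
```

Request:
drive_tool(series=[1,0.002,-0.028,0.03,0,-0.0007,-0.0152,1,0.002,-0.028,0.03,0,-0.0007,-0.0152,1,0.002,-0.028,0.03,0,-0.0007,-0.0152,1,0,0,0,0,0,0,1,0,0,0,0,0,0])

```text
time: 15.4
tcp_pos: [497.8, 244.5, 189.3]
ee_rot: [0.001, 1.0, 0.017, 0.0]
contact_force: [-0.4, 0.4, 0.4]
opening: 85.4
```

```bash
python3 -c "
from h import *
plan([496.5,251.3,130],2,3)"
```

```text
at [497.8 244.5 189.3] yaw 1.92 t 15.4 F [-0.4  0.4  0.4] open 85.4 dist 59.7
rows 3 each [-0.0018, -0.0115, 0.0989] [0.0001, -0.0, -0.0001]
```

Request:
drive_tool(series=[1,-0.003,-0.012,0.08,0,0,0,1,-0.003,-0.012,0.1,0,0,0,1,-0.003,-0.01,0.1,0,0,0,1,0,0,0.04,0,0,0,1,0,0,0,0,0,0,1,0,0,0,0,0,0])

```text
time: 15.9
tcp_pos: [498.6, 245.1, 127.2]
ee_rot: [0.001, 1.0, 0.01, 0.003]
contact_force: [-0.6, 0.4, 0.3]
opening: 85.2
```

```bash
python3 -c "
from h import *
plan([496.5,251.3,58],2,4)"
```

```text
at [498.6 245.1 127.2] yaw 1.11 t 15.9 F [-0.6  0.4  0.3] open 85.2 dist 69.5
rows 4 each [-0.0026, -0.0079, 0.0864] [0.0001, -0.0004, -0.0012]
```

Request:
drive_tool(series=[1,-0.003,-0.013,0.07,0,-0.0004,-0.0015,1,-0.003,-0.013,0.08,0,-0.0004,-0.0015,1,-0.003,-0.01,0.08,0,-0.0004,-0.0015,1,-0.003,-0.006,0.06,0,-0.0004,-0.0015,1,0,0,0,0,0,0,1,0,0,0,0,0,0])

```text
time: 16.4
tcp_pos: [501.6, 253.5, 75.0]
ee_rot: [-0.001, 1.0, 0.017, 0.005]
contact_force: [0.1, -0.2, 0.4]
opening: 86.0
```

```bash
python3 -c "
from h import *
plan([496.5,251.3,58],2,2)"
```

```text
at [501.6 253.5  75. ] yaw 1.96 t 16.4 F [ 0.1 -0.2  0.4] open 86.0 dist 17.9
rows 2 each [-0.0132, 0.005, 0.0425] [-0.0003, -0.0015, -0.0001]
```

Request:
drive_tool(series=[1,-0.013,0.004,0.045,-0.0003,-0.0015,0,1,-0.013,0.004,0.04,-0.0003,-0.0015,0,1,0,0,0,0,0,0,1,0,0,0,0,0,0])

```text
time: 16.73
tcp_pos: [498.0, 252.0, 59.4]
ee_rot: [-0.001, 1.0, 0.017, 0.001]
contact_force: [0.7, -0.6, -0.1]
opening: 85.4
```

```bash
python3 -c "
from h import *
plan([496.5,251.3,57],2,2)"
```

```text
at [498.  252.   59.4] yaw 1.91 t 16.73 F [ 0.7 -0.6 -0.1] open 85.4 dist 2.9
rows 2 each [-0.0038, 0.0016, 0.0059] [-0.0002, -0.0005, -0.0003]
```

Request:
drive_tool(series=[1,-0.004,0.002,0.01,0,0,0,-1,-0.003,0.001,0,0,0,0,-1,0,0,0,0,0,0,-1,0,0,0,0,0,0,-1,0,0,0,0,0,0,-1,0,0,0,0,0,0,-1,0,0,0,0,0,0,-1,0,0,0,0,0,0,-1,0,0,0,0,0,0])

```text
time: 17.48
tcp_pos: [496.8, 251.5, 58.1]
ee_rot: [-0.001, 1.0, 0.017, 0.002]
contact_force: [-1.4, -0.0, -0.4]
opening: 42.9
```

Request:
drive_tool(series=[-1,0,0,-0.04,0,0,0,-1,0,0,-0.08,0,0,0,-1,0,0,-0.12,0,0,0,-1,0,0,-0.15,0,0,0,-1,0,0,-0.15,0,0,0,-1,0,0,-0.15,0,0,0,-1,0,0,-0.08,0,0,0,-1,0,0,0,0,0,0,-1,0,0,0,0,0,0])

```text
time: 18.23
tcp_pos: [492.9, 249.4, 219.1]
ee_rot: [0.001, 1.0, 0.017, -0.002]
contact_force: [-0.1, -0.0, -2.5]
opening: 42.6
```

```bash
python3 -c "
from h import *
plan([547.3,-196.4,220],12.8)"
```

```text
at [492.9 249.4 219.1] yaw 1.91 t 18.23 F [-0.1 -0.  -2.5] open 42.6 dist 449.1
rows 12 each [-0.0013, 0.1874, -0.0003] [0.0, 0.0001, -0.005]
```

Request:
drive_tool(series=[-1,-0.001,0.08,0,0,0,-0.005,-1,-0.001,0.14,0,0,0,-0.005,-1,-0.001,0.187,0,0,0,-0.005,-1,-0.001,0.187,0,0,0,-0.005,-1,-0.001,0.187,0,0,0,-0.005,-1,-0.001,0.187,0,0,0,-0.005,-1,-0.001,0.187,0,0,0,-0.005,-1,-0.001,0.187,0,0,0,-0.005,-1,-0.001,0.187,0,0,0,-0.005,-1,-0.001,0.187,0,0,0,-0.005,-1,-0.001,0.187,0,0,0,-0.005,-1,-0.001,0.15,0,0,0,-0.005])

```text
time: 19.23
tcp_pos: [535.0, -168.1, 198.7]
ee_rot: [-0.003, 0.992, 0.122, -0.013]
contact_force: [1.5, 0.5, -1.2]
opening: 42.9
```

```bash
python3 -c "
from h import *
plan([547.3,-196.4,200],12.8)"
```

```text
at [ 535.  -168.1  198.7] yaw 13.99 t 19.23 F [ 1.5  0.5 -1.2] open 42.9 dist 30.9
rows 1 each [0.0267, 0.152, -0.0074] [-0.0026, 0.0083, 0.0066]
```

Request:
drive_tool(series=[-1,0.013,0.05,0,-0.0013,0.004,0.003,-1,0.013,0.04,0,-0.0013,0.004,0.003,-1,0,0,0,0,0,0,-1,0,0,0,0,0,0])

```text
time: 19.57
tcp_pos: [541.8, -190.0, 191.5]
ee_rot: [-0.001, 0.994, 0.108, -0.004]
contact_force: [-0.0, 1.3, -2.4]
opening: 42.4
```

```bash
python3 -c "
from h import *
plan([547.3,-196.4,200],12.8,2)"
```

```text
at [ 541.8 -190.   191.5] yaw 12.37 t 19.57 F [-0.   1.3 -2.4] open 42.4 dist 12.0
rows 2 each [0.0099, 0.0186, -0.0214] [-0.0005, 0.0012, -0.0012]
```

Request:
drive_tool(series=[-1,0.004,0.012,0.05,0,0.0008,-0.0012,-1,0.003,0.012,0.09,0,0.0004,-0.0012,-1,0,0.004,0.1,0,0,0,-1,-0.003,0,0.1,0,0,0,-1,-0.003,0,0.1,0,0,0,-1,0,0,0.03,0,0,0,-1,0,0,0,0,0,0,-1,0,0,0,0,0,0])

```text
time: 20.23
tcp_pos: [541.5, -184.1, 91.0]
ee_rot: [-0.003, 0.993, 0.119, -0.002]
contact_force: [-0.4, 0.3, -1.6]
opening: 42.6
```

```bash
python3 -c "
from h import *
plan([547.3,-196.4,75],12.8,2)"
```

```text
at [ 541.5 -184.1   91. ] yaw 13.7 t 20.23 F [-0.4  0.3 -1.6] open 42.6 dist 21.0
rows 2 each [0.0071, 0.0333, 0.0399] [-0.0011, 0.0006, 0.0025]
```

Request:
drive_tool(series=[-1,0.008,0.033,0,-0.001,0.0006,0.0025,-1,0.007,0.033,0,-0.001,0.0006,0.0025,-1,0,0,0,0,0,0,-1,0,0,0,0,0,0])

```text
time: 20.57
tcp_pos: [550.8, -197.2, 94.6]
ee_rot: [0.001, 0.994, 0.112, 0.003]
contact_force: [-0.4, 0.1, -1.8]
opening: 42.9
```

```bash
python3 -c "
from h import *
plan([547.3,-196.4,75],12.8,2)
snap('scene','s10'); z=r.sense()['tcp_pos'][2]-49.1+10
base('prism','s10',np.array([546.1,-198.2]),z)"
```

```text
at [ 550.8 -197.2   94.6] yaw 12.81 t 20.57 F [-0.4  0.1 -1.8] open 42.9 dist 19.9
rows 2 each [-0.0081, -0.004, 0.0489] [0.0005, -0.0007, 0.0]
prism near [np.float64(-19.5), np.float64(-21.0), np.float64(-20.5), np.float64(-20.5)] left [np.float64(-16.5), np.float64(-17.0), np.float64(-16.5)] right [np.float64(24.5), np.float64(24.0), np.float64(24.5)]
```

Request:
drive_tool(series=[-1,-0.008,-0.004,0.03,0,-0.0005,0,-1,-0.008,-0.002,0.04,0,-0.0005,0,-1,-0.002,0,0.04,0,0,0,-1,0,0,0.03,0,0,0,-1,0,0,0,0,0,0,-1,0,0,0,0,0,0])

```text
time: 21.12
tcp_pos: [546.8, -197.4, 64.0]
ee_rot: [0.002, 0.994, 0.111, 0.001]
contact_force: [-0.4, 0.4, -1.6]
opening: 42.5
```

```bash
python3 -c "
from h import *
plan([547,-196.4,56],12.8,2)"
```

```text
at [ 546.8 -197.4   64. ] yaw 12.77 t 21.12 F [-0.4  0.4 -1.6] open 42.5 dist 8.1
rows 2 each [0.001, -0.0024, 0.0201] [0.0005, -0.0004, -0.0001]
```

Request:
drive_tool(series=[-1,0,-0.003,0.022,0.0005,-0.0005,0,-1,0,-0.002,0.022,0,0,0,-1,0,0,0.006,0,0,0,-1,0,0,0,0,0,0,-1,0,0,0,0,0,0])

```text
time: 21.53
tcp_pos: [547.0, -197.0, 55.3]
ee_rot: [0.002, 0.994, 0.111, 0.001]
contact_force: [1.2, 0.1, -2.1]
opening: 43.0
```

```bash
python3 -c "
from h import *
plan([547,-196.4,55.1],12.8,2)
snap('scene','s11'); z=r.sense()['tcp_pos'][2]-49.1+10
base('prism','s11',np.array([546.1,-198.2]),z)"
```

```text
at [ 547.  -197.    55.3] yaw 12.77 t 21.53 F [ 1.2  0.1 -2.1] open 43.0 dist 0.6
rows 2 each [0.0004, -0.0014, 0.0005] [0.0006, -0.0001, -0.0001]
prism near [np.float64(-20.5), np.float64(-20.5), np.float64(-18.5), np.float64(-20.0)] left [np.float64(-17.0), np.float64(-18.0), np.float64(-18.0)] right [np.float64(21.0), np.float64(20.5), np.float64(21.0)]
```

Request:
drive_tool(series=[-1,-0.005,-0.003,0.008,0.0005,0,0,-1,0,0,0.01,0,0,0,-1,0,0,0.008,0,0,0,-1,0,0,0,0,0,0])

```text
time: 21.92
tcp_pos: [547.5, -197.4, 55.4]
ee_rot: [0.002, 0.994, 0.111, 0.003]
contact_force: [-1.0, -0.4, -2.4]
opening: 42.8
```

Request:
drive_tool(series=[0.3,0,0,0,0,0,0,1,0,0,0,0,0,0,1,0,0,0,0,0,0,1,0,0,0,0,0,0,1,0,0,0,0,0,0,1,0,0,-0.08,0,0,0,1,0,0,-0.15,0,0,0,1,0,0,-0.18,0,0,0,1,0,0,-0.18,0,0,0,1,0,0,-0.12,0,0,0,1,0,0,-0.04,0,0,0])

```text
time: 22.83
tcp_pos: [543.8, -195.6, 205.5]
ee_rot: [0.0, 0.994, 0.111, -0.002]
contact_force: [0.8, 0.2, 1.0]
opening: 85.3
```

```bash
python3 -c "
from h import *
snap('scene','s12')
base('prism','s12',np.array([546.1,-198.2]),16)
plan([491.3,187.4,210],-1.8)"
```

```text
prism near [np.float64(-20.0), np.float64(-19.5), np.float64(-21.0), np.float64(-20.0)] left [np.float64(-16.5), np.float64(-17.5), np.float64(-17.0)] right [np.float64(21.5), np.float64(22.0), np.float64(21.5)]
at [ 544.4 -195.8  205.9] yaw 12.78 t 22.88 F [ 1.3 -0.3  0.3] open 85.4 dist 386.9
rows 10 each [-0.0081, -0.1938, -0.0021] [0.0, 0.0001, 0.0081]
```

Request:
drive_tool(series=[1,-0.008,-0.194,-0.002,0,0,0.008,1,-0.008,-0.194,-0.002,0,0,0.008,1,-0.008,-0.194,-0.002,0,0,0.008,1,-0.008,-0.194,-0.002,0,0,0.008,1,-0.008,-0.194,-0.002,0,0,0.008,1,-0.008,-0.194,-0.002,0,0,0.008,1,-0.008,-0.194,-0.002,0,0,0.008,1,-0.008,-0.194,-0.002,0,0,0.008,1,-0.008,-0.18,-0.002,0,0,0.008,1,-0.003,-0.1,0,0,0,0.006,1,0,0,0,0,0,0,1,0,0,0,0,0,0])

```text
time: 23.88
tcp_pos: [481.0, 178.1, 189.3]
ee_rot: [0.003, 1.0, -0.02, -0.009]
contact_force: [-0.9, -0.4, -0.1]
opening: 85.2
```

```bash
python3 -c "
from h import *
plan([491.5,188.4,180],-1.8,3)"
```

```text
at [481.  178.1 189.3] yaw -2.26 t 23.88 F [-0.9 -0.4 -0.1] open 85.2 dist 17.4
rows 3 each [0.0169, -0.0178, 0.0153] [0.0006, 0.0019, -0.0008]
```

Request:
drive_tool(series=[1,0.017,-0.018,0.02,0.0006,0.0019,-0.0008,1,0.017,-0.018,0.06,0.0006,0.0019,-0.0008,1,0.008,-0.01,0.08,0,0,0,1,0,0,0.08,0,0,0,1,0,0,0.06,0,0,0,1,0,0,0,0,0,0,1,0,0,0,0,0,0])

```text
time: 24.47
tcp_pos: [489.5, 179.6, 120.8]
ee_rot: [0.003, 1.0, -0.02, -0.004]
contact_force: [0.1, 0.4, 0.6]
opening: 85.2
```

```bash
python3 -c "
from h import *
plan([491.5,188.4,64],-1.8,3)"
```

```text
at [489.5 179.6 120.8] yaw -2.35 t 24.47 F [0.1 0.4 0.6] open 85.2 dist 57.5
rows 3 each [0.0031, -0.0151, 0.0946] [0.0006, 0.0009, -0.001]
```

Request:
drive_tool(series=[1,0.003,-0.018,0.06,0.0006,0.0009,-0.001,1,0.003,-0.018,0.08,0.0006,0.0009,-0.001,1,0,-0.014,0.08,0,0,0,1,0,-0.008,0.05,0,0,0,1,0,0,0,0,0,0,1,0,0,0,0,0,0])

```text
time: 24.97
tcp_pos: [494.5, 187.6, 67.9]
ee_rot: [0.001, 1.0, -0.02, 0.001]
contact_force: [0.5, -0.7, -1.2]
opening: 85.4
```

```bash
python3 -c "
from h import *
plan([491.5,188.4,64],-1.8,2)"
```

```text
at [494.5 187.6  67.9] yaw -2.34 t 24.97 F [ 0.5 -0.7 -1.2] open 85.4 dist 5.0
rows 2 each [-0.0077, -0.0017, 0.0097] [0.0002, -0.0004, -0.0015]
```

Request:
drive_tool(series=[1,-0.008,-0.002,0.01,0,-0.0004,-0.0015,1,-0.008,-0.002,0.01,0,-0.0004,-0.0015,-1,0,0,0,0,0,0,-1,0,0,0,0,0,0,-1,0,0,0,0,0,0,-1,0,0,0,0,0,0,-1,0,0,0,0,0,0,-1,0,0,0,0,0,0,-1,0,0,0,0,0,0,-1,0,0,0,0,0,0])

```text
time: 25.8
tcp_pos: [493.1, 188.7, 67.1]
ee_rot: [-0.0, 1.0, -0.016, 0.002]
contact_force: [-0.4, -0.1, -0.2]
opening: 43.8
```

```bash
python3 -c "
from h import *
plan([491.5,188.4,64],-1.8,2)"
```

```text
at [493.1 188.7  67.1] yaw -1.78 t 25.8 F [-0.4 -0.1 -0.2] open 43.8 dist 3.5
rows 2 each [-0.004, 0.0009, 0.0077] [-0.0001, -0.0006, 0.0001]
```

Request:
drive_tool(series=[-1,0,0,-0.04,0,0,0,-1,0,0,-0.08,0,0,0,-1,0,0,-0.12,0,0,0,-1,0,0,-0.15,0,0,0,-1,0,0,-0.15,0,0,0,-1,0,0,-0.15,0,0,0,-1,0,0,-0.08,0,0,0,-1,0,0,0,0,0,0,-1,0,0,0,0,0,0])

```text
time: 26.55
tcp_pos: [489.4, 187.4, 228.9]
ee_rot: [0.001, 1.0, -0.016, -0.001]
contact_force: [-0.9, 1.0, -2.4]
opening: 43.9
```

```bash
python3 -c "
from h import *
plan([560.6,-254.9,230],12.8)"
```

```text
at [489.4 187.4 228.9] yaw -1.78 t 26.55 F [-0.9  1.  -2.4] open 43.9 dist 448.0
rows 12 each [0.0119, 0.1868, -0.0003] [0.0, 0.0001, -0.0067]
```

Request:
drive_tool(series=[-1,0.012,0.08,0,0,0,-0.0067,-1,0.012,0.14,0,0,0,-0.0067,-1,0.012,0.187,0,0,0,-0.0067,-1,0.012,0.187,0,0,0,-0.0067,-1,0.012,0.187,0,0,0,-0.0067,-1,0.012,0.187,0,0,0,-0.0067,-1,0.012,0.187,0,0,0,-0.0067,-1,0.012,0.187,0,0,0,-0.0067,-1,0.012,0.187,0,0,0,-0.0067,-1,0.012,0.187,0,0,0,-0.0067,-1,0.012,0.187,0,0,0,-0.0067,-1,0.012,0.15,0,0,0,-0.006])

```text
time: 27.55
tcp_pos: [550.3, -227.5, 208.3]
ee_rot: [-0.004, 0.992, 0.122, -0.013]
contact_force: [0.9, 0.4, -2.0]
opening: 43.8
```

```bash
python3 -c "
from h import *
plan([560.6,-254.9,220],12.8,2)"
```

```text
at [ 550.3 -227.5  208.3] yaw 14.0 t 27.55 F [ 0.9  0.4 -2. ] open 43.8 dist 31.5
rows 2 each [0.0087, 0.0723, -0.0297] [-0.0016, 0.0039, 0.0033]
```

Request:
drive_tool(series=[-1,0.012,0.055,0,-0.0016,0.004,0.003,-1,0.012,0.045,0,-0.0016,0.004,0.002,-1,0,0,0,0,0,0,-1,0,0,0,0,0,0])

```text
time: 27.88
tcp_pos: [557.6, -251.5, 200.2]
ee_rot: [-0.002, 0.994, 0.11, -0.003]
contact_force: [-0.2, -0.9, -3.5]
opening: 43.9
```

```bash
python3 -c "
from h import *
plan([560.6,-254.9,200],12.8,2)"
```

```text
at [ 557.6 -251.5  200.2] yaw 12.62 t 27.88 F [-0.2 -0.9 -3.5] open 43.9 dist 4.5
rows 2 each [0.0054, 0.01, 0.0004] [-0.0007, 0.0009, -0.0005]
```

Request:
drive_tool(series=[-1,0.006,0.014,0.05,-0.0005,0.0008,-0.0005,-1,0.004,0.014,0.09,-0.0005,0.0004,-0.0005,-1,0,0.012,0.1,0,0,0,-1,0,0.01,0.1,0,0,0,-1,0,0.01,0.1,0,0,0,-1,0,0.005,0.03,0,0,0,-1,0,0,0,0,0,0,-1,0,0,0,0,0,0])

```text
time: 28.55
tcp_pos: [561.2, -252.3, 100.4]
ee_rot: [-0.002, 0.993, 0.118, -0.001]
contact_force: [-0.3, -0.5, -1.7]
opening: 43.9
```

```bash
python3 -c "
from h import *
plan([560.6,-254.9,85],12.8,2)"
```

```text
at [ 561.2 -252.3  100.4] yaw 13.58 t 28.55 F [-0.3 -0.5 -1.7] open 43.9 dist 15.6
rows 2 each [-0.0029, 0.0061, 0.0385] [-0.0007, 0.0003, 0.0022]
```

Request:
drive_tool(series=[-1,-0.003,0.006,0.02,-0.0007,0.0003,0.0022,-1,-0.003,0.006,0.03,-0.0007,0.0003,0.0022,-1,0,0,0.02,0,0,0,-1,0,0,0,0,0,0,-1,0,0,0,0,0,0])

```text
time: 28.97
tcp_pos: [563.1, -254.8, 89.1]
ee_rot: [0.002, 0.994, 0.111, 0.003]
contact_force: [-0.4, 0.3, -2.0]
opening: 43.9
```

```bash
python3 -c "
from h import *
plan([560.6,-254.9,70],12.8,2)
snap('scene','s15'); z=r.sense()['tcp_pos'][2]-58.1+10
base('mirror','s15',np.array([559.4,-256.7]),z)"
```

```text
at [ 563.1 -254.8   89.1] yaw 12.8 t 28.97 F [-0.4  0.3 -2. ] open 43.9 dist 19.3
rows 2 each [-0.0062, -0.0011, 0.0479] [0.0006, -0.0009, -0.0]
mirror near [np.float64(-21.0), np.float64(-21.0), np.float64(-21.0), np.float64(-20.0)] left [np.float64(-22.5), np.float64(-23.0), np.float64(-23.5)] right [np.float64(23.0), np.float64(21.5), np.float64(19.0)]
```

Request:
drive_tool(series=[-1,-0.006,-0.004,0.03,0.0005,-0.0008,0,-1,-0.005,-0.004,0.035,0.0003,-0.0005,0,-1,0,0,0.025,0,0,0,-1,0,0,0,0,0,0,-1,0,0,0,0,0,0])

```text
time: 29.43
tcp_pos: [560.7, -254.1, 69.8]
ee_rot: [0.001, 0.994, 0.111, 0.001]
contact_force: [0.3, -0.6, -3.3]
opening: 43.9
```

```bash
python3 -c "
from h import *
plan([560.6,-254.5,64.1],12.8,2)
snap('scene','s16'); z=r.sense()['tcp_pos'][2]-58.1+10
base('mirror','s16',np.array([559.4,-256.7]),z)"
```

```text
at [ 560.7 -254.1   69.8] yaw 12.77 t 29.43 F [ 0.3 -0.6 -3.3] open 43.9 dist 5.7
rows 2 each [-0.0004, 0.0008, 0.0143] [0.0002, -0.0003, -0.0001]
mirror near [np.float64(-19.0), np.float64(-18.5), np.float64(-20.0), np.float64(-19.5)] left [np.float64(-31.0), np.float64(-31.0), np.float64(-18.5)] right [np.float64(21.0), np.float64(19.5), np.float64(14.5)]
```

Centred. Setting down.

Request:
drive_tool(series=[-1,-0.001,0,0.015,0,0,0,-1,-0.001,0,0.014,0,0,0,-1,-0.001,0,0.008,0,0,0,-1,0,0,0,0,0,0,-1,0,0,0,0,0,0])

```text
time: 29.9
tcp_pos: [560.6, -255.0, 64.7]
ee_rot: [0.002, 0.994, 0.111, 0.002]
contact_force: [-0.4, 0.4, -1.5]
opening: 43.7
```

```bash
python3 -c "
from h import *
plan([560.6,-254.5,64.1],12.8,2)"
```

```text
at [ 560.6 -255.    64.7] yaw 12.76 t 29.9 F [-0.4  0.4 -1.5] open 43.7 dist 0.8
rows 2 each [0.0002, -0.0013, 0.0014] [0.0006, -0.0005, -0.0001]
```

Request:
drive_tool(series=[-1,-0.003,-0.001,0.01,0.0005,-0.0005,0,-1,0,0,0.01,0,0,0,-1,0,0,0,0,0,0])

```text
time: 30.15
tcp_pos: [560.5, -255.6, 64.3]
ee_rot: [0.002, 0.994, 0.111, 0.002]
contact_force: [0.2, 0.2, -1.7]
opening: 43.6
```

Request:
drive_tool(series=[0.3,0,0,0,0,0,0,1,0,0,0,0,0,0,1,0,0,0,0,0,0,1,0,0,0,0,0,0,1,0,0,0,0,0,0,1,0,0,-0.08,0,0,0,1,0,0,-0.15,0,0,0,1,0,0,-0.18,0,0,0,1,0,0,-0.18,0,0,0,1,0,0,-0.12,0,0,0,1,0,0,-0.04,0,0,0])

```text
time: 31.07
tcp_pos: [557.1, -253.7, 213.9]
ee_rot: [-0.001, 0.994, 0.111, -0.003]
contact_force: [0.2, -0.4, 0.9]
opening: 85.6
```

```bash
python3 -c "
from h import *
im,C=snap('scene','s18')
base('mirror','s18',np.array([559.4,-256.7]),16)
plan([485.1,131.0,210],-2)
a=cv2.resize(im[150:340,220:400,::-1],None,fx=3,fy=3,interpolation=cv2.INTER_CUBIC); cv2.imwrite('pics/c18.png',a)"
```

```text
mirror near [np.float64(-20.5), np.float64(-20.5), np.float64(-21.0), np.float64(-20.0)] left [np.float64(-18.0), np.float64(-17.5), np.float64(-18.5)] right [np.float64(20.0), np.float64(19.5), np.float64(15.0)]
at [ 557.7 -254.   214.4] yaw 12.78 t 31.12 F [ 0.5 -1.5  2.2] open 85.2 dist 391.8
rows 10 each [-0.0181, -0.1956, 0.0024] [-0.0, 0.0001, 0.0082]
```

View pics/c18.png

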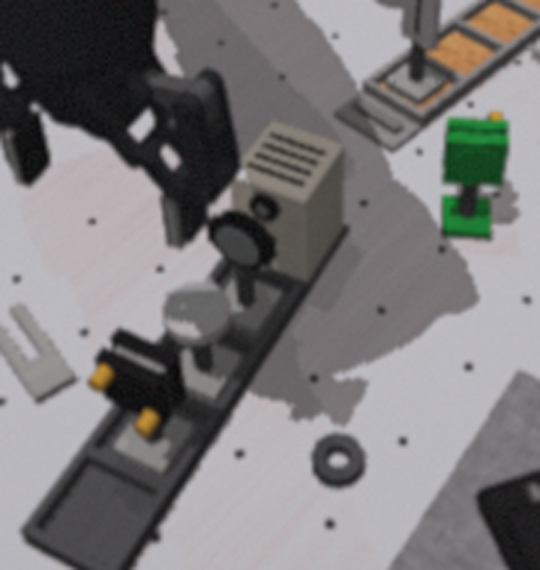

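The picture shows lens, prism and mirror upright in bays 1 to 3, with the slit left in the tray. Now the slit.

Request:
drive_tool(series=[1,-0.018,-0.195,0.002,0,0,0.0082,1,-0.018,-0.195,0.002,0,0,0.0082,1,-0.018,-0.195,0.002,0,0,0.0082,1,-0.018,-0.195,0.002,0,0,0.0082,1,-0.018,-0.195,0.002,0,0,0.0082,1,-0.018,-0.195,0.002,0,0,0.0082,1,-0.018,-0.195,0.002,0,0,0.0082,1,-0.018,-0.195,0.002,0,0,0.0082,1,-0.015,-0.19,0.002,0,0,0.008,1,-0.004,-0.12,0,0,0,0.006,1,0,0,0,0,0,0,1,0,0,0,0,0,0])

```text
time: 32.12
tcp_pos: [475.7, 125.9, 190.7]
ee_rot: [0.001, 1.0, -0.022, -0.011]
contact_force: [0.6, 0.2, 0.3]
opening: 85.2
```

```bash
python3 -c "
from h import *
plan([485.1,130.5,180],-2,3)
im,C=snap('wrist','w19')
print(proj(C,[[485,130.5,124],[485,130.5,19]]).round())
cv2.imwrite('pics/c19.png',cv2.resize(im[120:320,230:410,::-1],None,fx=3,fy=3,interpolation=cv2.INTER_CUBIC))"
```

```text
at [475.7 125.9 190.7] yaw -2.55 t 32.12 F [0.6 0.2 0.3] open 85.2 dist 14.9
rows 3 each [0.0155, -0.0083, 0.0176] [0.0002, 0.0023, -0.001]
[[338. 207.]
 [336. 174.]]
```

View pics/c19.png

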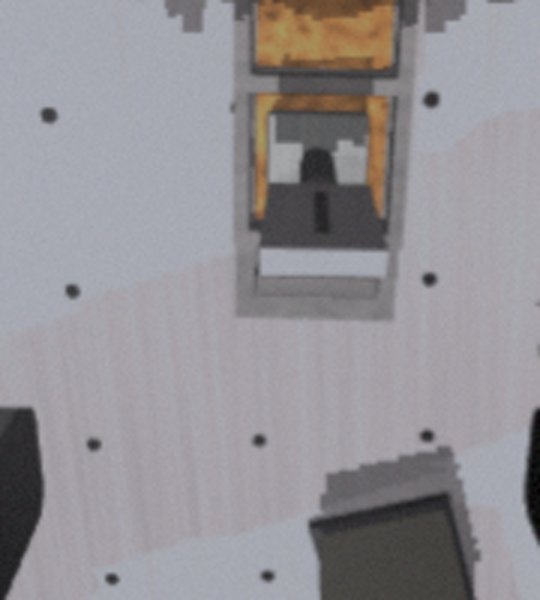

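Request:
drive_tool(series=[1,0.016,-0.012,0.02,0,0.0023,0,1,0.016,-0.012,0.05,0,0.0023,0,1,0.01,-0.01,0.06,0,0,0,1,0,-0.005,0.05,0,0,0,1,0,0,0,0,0,0,1,0,0,0,0,0,0])

```text
time: 32.67
tcp_pos: [485.2, 126.3, 149.3]
ee_rot: [0.002, 1.0, -0.027, -0.004]
contact_force: [0.8, 0.1, 0.4]
opening: 85.2
```

```bash
python3 -c "
from h import *
plan([485,130.5,68],-2.6,3)"
```

```text
at [485.2 126.3 149.3] yaw -3.11 t 32.67 F [0.8 0.1 0.4] open 85.2 dist 81.4
rows 3 each [-0.0001, -0.0073, 0.1354] [0.0005, 0.0008, -0.001]
```

Request:
drive_tool(series=[1,0,-0.012,0.08,0.0005,0.0008,-0.001,1,0,-0.012,0.1,0.0005,0.0008,-0.001,1,-0.004,-0.01,0.1,0,0,0,1,-0.004,-0.006,0.08,0,0,0,1,-0.002,0,0.02,0,0,0,1,0,0,0,0,0,0,1,0,0,0,0,0,0])

```text
time: 33.25
tcp_pos: [487.6, 129.6, 74.1]
ee_rot: [0.001, 1.0, -0.028, 0.002]
contact_force: [0.4, -0.6, -0.8]
opening: 85.0
```

```bash
python3 -c "
from h import *
plan([485,130.5,68],-2.6,2)"
```

```text
at [487.6 129.6  74.1] yaw -3.24 t 33.25 F [ 0.4 -0.6 -0.8] open 85.0 dist 6.7
rows 2 each [-0.0066, -0.0019, 0.0153] [0.0002, -0.0006, -0.0018]
```

Request:
drive_tool(series=[1,-0.007,-0.002,0.017,0,-0.0006,-0.0018,1,-0.007,-0.002,0.015,0,-0.0006,-0.0018,1,0,0,0,0,0,0,-1,0,0,0,0,0,0,-1,0,0,0,0,0,0,-1,0,0,0,0,0,0,-1,0,0,0,0,0,0,-1,0,0,0,0,0,0,-1,0,0,0,0,0,0,-1,0,0,0,0,0,0,-1,0,0,0,0,0,0])

```text
time: 34.17
tcp_pos: [488.0, 131.0, 71.6]
ee_rot: [-0.0, 1.0, -0.022, 0.003]
contact_force: [-0.3, -0.3, 0.8]
opening: 33.3
```

```bash
python3 -c "
from h import *
plan([485,130.5,68],-2.6,2)"
```

```text
at [488.  131.   71.6] yaw -2.56 t 34.17 F [-0.3 -0.3  0.8] open 33.3 dist 4.7
rows 2 each [-0.0074, 0.0015, 0.0089] [-0.0002, -0.001, 0.0001]
```

Request:
drive_tool(series=[-1,0,0,-0.04,0,0,0,-1,0,0,-0.08,0,0,0,-1,0,0,-0.12,0,0,0,-1,0,0,-0.15,0,0,0,-1,0,0,-0.15,0,0,0,-1,0,0,-0.15,0,0,0,-1,0,0,-0.08,0,0,0,-1,0,0,0,0,0,0,-1,0,0,0,0,0,0])

```text
time: 34.92
tcp_pos: [483.8, 130.0, 233.9]
ee_rot: [0.0, 1.0, -0.022, 0.001]
contact_force: [0.1, 0.8, -2.7]
opening: 33.6
```

```bash
python3 -c "
from h import *
plan([573.9,-313.4,235],12.8)"
```

```text
at [483.8 130.  233.9] yaw -2.56 t 34.92 F [ 0.1  0.8 -2.7] open 33.6 dist 452.4
rows 12 each [0.021, 0.1879, -0.0004] [0.0, -0.0, -0.0071]
```

Request:
drive_tool(series=[-1,0.021,0.08,0,0,0,-0.0071,-1,0.021,0.14,0,0,0,-0.0071,-1,0.021,0.188,-0.003,0,0,-0.0071,-1,0.021,0.188,-0.003,0,0,-0.0071,-1,0.021,0.188,-0.003,0,0,-0.0071,-1,0.021,0.188,-0.003,0,0,-0.0071,-1,0.021,0.188,-0.003,0,0,-0.0071,-1,0.021,0.188,-0.003,0,0,-0.0071,-1,0.021,0.188,-0.003,0,0,-0.0071,-1,0.021,0.188,-0.003,0,0,-0.0071,-1,0.021,0.188,-0.003,0,0,-0.0071,-1,0.021,0.15,0,0,0,-0.006])

```text
time: 35.92
tcp_pos: [565.1, -285.1, 218.0]
ee_rot: [-0.005, 0.992, 0.122, -0.01]
contact_force: [1.2, 0.8, -1.2]
opening: 33.5
```

```bash
python3 -c "
from h import *
plan([573.9,-313.4,220],12.8,2)"
```

```text
at [ 565.1 -285.1  218. ] yaw 14.0 t 35.92 F [ 1.2  0.8 -1.2] open 33.5 dist 29.7
rows 2 each [0.005, 0.0738, -0.0055] [-0.0021, 0.0031, 0.0033]
```

Request:
drive_tool(series=[-1,0.01,0.055,0,-0.002,0.003,0.003,-1,0.01,0.045,0,-0.002,0.003,0.002,-1,0,0,0,0,0,0,-1,0,0,0,0,0,0])

```text
time: 36.25
tcp_pos: [571.8, -309.2, 209.0]
ee_rot: [-0.002, 0.994, 0.11, -0.004]
contact_force: [-0.2, -0.2, -1.5]
opening: 33.5
```

```bash
python3 -c "
from h import *
plan([573.9,-313.4,200],12.8,2)"
```

```text
at [ 571.8 -309.2  209. ] yaw 12.65 t 36.25 F [-0.2 -0.2 -1.5] open 33.5 dist 10.2
rows 2 each [0.0028, 0.0115, 0.0225] [-0.0008, 0.0012, -0.0004]
```

Request:
drive_tool(series=[-1,0.004,0.014,0.05,-0.0005,0.0008,-0.0005,-1,0.002,0.014,0.09,-0.0005,0.0004,-0.0005,-1,0,0.014,0.1,0,0,0,-1,-0.002,0.01,0.1,0,0,0,-1,-0.002,0.01,0.1,0,0,0,-1,0,0.006,0.03,0,0,0,-1,0,0,0,0,0,0,-1,0,0,0,0,0,0])

```text
time: 36.92
tcp_pos: [573.7, -310.9, 110.0]
ee_rot: [-0.002, 0.993, 0.118, -0.002]
contact_force: [1.1, 0.5, -1.0]
opening: 33.5
```

```bash
python3 -c "
from h import *
plan([573.9,-313.4,90],12.8,2)"
```

```text
at [ 573.7 -310.9  110. ] yaw 13.55 t 36.92 F [ 1.1  0.5 -1. ] open 33.5 dist 20.1
rows 2 each [-0.0008, 0.0064, 0.0499] [-0.0008, 0.0005, 0.0021]
```

Request:
drive_tool(series=[-1,-0.003,0.006,0.03,-0.0008,0.0005,0.0021,-1,-0.003,0.006,0.04,-0.0008,0.0005,0.0021,-1,0,0,0.03,0,0,0,-1,0,0,0,0,0,0,-1,0,0,0,0,0,0])

```text
time: 37.33
tcp_pos: [575.4, -313.4, 92.2]
ee_rot: [0.002, 0.994, 0.112, 0.003]
contact_force: [0.1, 0.6, -1.4]
opening: 33.5
```

```bash
python3 -c "
from h import *
plan([573.9,-313.4,75],12.8,2)
snap('scene','s20'); z=r.sense()['tcp_pos'][2]-62.6+10
base('slit','s20',np.array([572.7,-315.2]),z)"
```

```text
at [ 575.4 -313.4   92.2] yaw 12.81 t 37.33 F [ 0.1  0.6 -1.4] open 33.5 dist 17.3
rows 2 each [-0.0037, -0.001, 0.043] [0.0007, -0.0008, 0.0]
slit near [np.float64(-20.0), np.float64(-19.0), np.float64(-21.0), np.float64(-19.5)] left [np.float64(-22.5), np.float64(-23.5), np.float64(-23.0)] right [np.float64(22.0), np.float64(22.0), np.float64(22.5)]
```

Request:
drive_tool(series=[-1,-0.004,-0.003,0.03,0.0005,-0.0006,0,-1,-0.003,-0.003,0.035,0.0003,-0.0004,0,-1,0,0,0.025,0,0,0,-1,0,0,0,0,0,0,-1,0,0,0,0,0,0])

```text
time: 37.8
tcp_pos: [574.0, -313.1, 72.9]
ee_rot: [0.001, 0.994, 0.111, 0.001]
contact_force: [-0.6, 0.3, -2.0]
opening: 33.4
```

```bash
python3 -c "
from h import *
plan([573.9,-313.4,68.6],12.8,2)
snap('scene','s21'); z=r.sense()['tcp_pos'][2]-62.6+10
base('slit','s21',np.array([572.7,-315.2]),z)"
```

```text
at [ 574.  -313.1   72.9] yaw 12.79 t 37.8 F [-0.6  0.3 -2. ] open 33.4 dist 4.4
rows 2 each [-0.0005, 0.0006, 0.0109] [0.0003, -0.0003, -0.0]
slit near [np.float64(-18.5), np.float64(-19.0), np.float64(-19.0), np.float64(-19.0)] left [np.float64(-31.0), np.float64(-19.0), np.float64(-31.0)] right [np.float64(20.0), np.float64(20.5), np.float64(20.5)]
```

Request:
drive_tool(series=[-1,-0.003,0,0.012,0,0,0,-1,-0.001,0,0.012,0,0,0,-1,-0.001,0,0.006,0,0,0,-1,0,0,0,0,0,0,-1,0,0,0,0,0,0])

```text
time: 38.27
tcp_pos: [573.8, -314.3, 69.5]
ee_rot: [0.002, 0.994, 0.111, 0.002]
contact_force: [-0.5, 0.4, -1.1]
opening: 33.4
```

Request:
drive_tool(series=[-1,-0.003,-0.001,0.01,0.0003,-0.0003,0,-1,0,0,0.01,0,0,0,-1,0,0,0,0,0,0])

```text
time: 38.52
tcp_pos: [574.0, -315.5, 69.1]
ee_rot: [0.003, 0.994, 0.111, 0.003]
contact_force: [0.6, 0.2, -2.2]
opening: 33.6
```

Request:
drive_tool(series=[-1,-0.002,-0.005,0.01,0.0008,-0.0006,0,-1,0,-0.003,0.012,0.0005,-0.0004,0,-1,0,0,0,0,0,0])

```text
time: 38.77
tcp_pos: [574.6, -316.1, 69.1]
ee_rot: [0.004, 0.994, 0.111, 0.003]
contact_force: [-0.0, -0.8, -1.4]
opening: 33.8
```

```bash
python3 -c "
from h import *
plan([573.9,-313.4,68.6],12.8,2)
snap('scene','s22'); z=r.sense()['tcp_pos'][2]-62.6+10
base('slit','s22',np.array([572.7,-315.2]),z)"
```

```text
at [ 574.6 -316.1   69.1] yaw 12.72 t 38.77 F [-0.  -0.8 -1.4] open 33.8 dist 2.8
rows 2 each [-0.0003, -0.007, 0.0013] [0.0013, -0.0007, -0.0002]
slit near [np.float64(-21.0), np.float64(-21.0), np.float64(-22.0), np.float64(-22.0)] left [np.float64(-18.0), np.float64(-18.0), np.float64(-18.5)] right [np.float64(20.0), np.float64(21.0), np.float64(21.0)]
```

Request:
drive_tool(series=[-1,-0.002,-0.006,-0.006,0.0013,-0.0007,0,-1,-0.001,-0.005,0,0.001,-0.0005,0,-1,0,0,0,0,0,0,-1,0,0,0,0,0,0])

```text
time: 39.15
tcp_pos: [573.2, -313.5, 68.5]
ee_rot: [-0.0, 0.994, 0.111, -0.0]
contact_force: [-1.3, 0.4, 5.2]
opening: 33.6
```

```bash
python3 -c "
from h import *
plan([573.9,-313.4,68.6],12.8,2)
snap('scene','s23'); z=r.sense()['tcp_pos'][2]-62.6+10
base('slit','s23',np.array([572.7,-315.2]),z)"
```

```text
at [ 573.2 -313.5   68.5] yaw 12.73 t 39.15 F [-1.3  0.4  5.2] open 33.6 dist 0.7
rows 2 each [0.0017, 0.0002, -0.0002] [-0.0001, 0.0001, -0.0002]
slit near [np.float64(-18.0), np.float64(-19.0), np.float64(-18.5), np.float64(-18.5)] left [np.float64(-19.0), np.float64(-19.0), np.float64(-19.0)] right [np.float64(19.0), np.float64(19.5), np.float64(19.0)]
```

Centred, upright, in contact (+5 N on the floor). Release and lift.

Request:
drive_tool(series=[0.3,0,0,0,0,0,0,1,0,0,0,0,0,0,1,0,0,0,0,0,0,1,0,0,0,0,0,0,1,0,0,0,0,0,0,1,0,0,-0.08,0,0,0,1,0,0,-0.15,0,0,0,1,0,0,-0.18,0,0,0,1,0,0,-0.18,0,0,0,1,0,0,-0.18,0,0,0,1,0,0,-0.1,0,0,0,1,0,0,0,0,0,0])

```text
time: 40.2
tcp_pos: [570.7, -312.0, 245.6]
ee_rot: [-0.003, 0.994, 0.111, -0.004]
contact_force: [-0.3, 0.3, 0.4]
opening: 85.8
```

```bash
python3 -c "
from h import *
im,C=snap('scene','s24'); plan([573,-313,260],12.8)
for n,L in [('lens',(532.8,-139.7)),('prism',(546.1,-198.2)),('mirror',(559.4,-256.7)),('slit',(572.7,-315.2))]: base(n,'s24',np.array(L),16)
im2,_=snap('wrist','w24')
a=cv2.resize(im[180:340,220:350,::-1],None,fx=3,fy=3,interpolation=cv2.INTER_CUBIC); b=cv2.resize(im2[0:300,220:420,::-1],None,fx=1.6,fy=1.6,interpolation=cv2.INTER_CUBIC)
cv2.imwrite('pics/c24.png',np.hstack([a,b[:480]]))"
```

```text
at [ 570.5 -311.9  244.1] yaw 12.73 t 40.25 F [ 0.7 -0.4  1. ] open 85.3 dist 16.1
rows 1 each [0.0107, 0.0077, -0.0795] [-0.0024, 0.0025, -0.0004]
lens near [np.float64(-21.5), np.float64(-11.0), np.float64(-19.5), np.float64(-20.5)] left [np.float64(-29.0), np.float64(-31.0), np.float64(-31.0)] right [np.float64(9.5), np.float64(9.5), np.float64(10.0)]
prism near [np.float64(-9.5), np.float64(-11.5), np.float64(-24.0), np.float64(-25.0)] left [np.float64(-9.5), np.float64(-10.0), np.float64(-13.0)] right [np.float64(22.0), np.float64(22.5), np.float64(23.0)]
mirror near [np.float64(-20.5), np.float64(-21.0), np.float64(-21.0), np.float64(-20.5)] left [np.float64(-19.0), np.float64(-17.5), np.float64(-18.5)] right [np.float64(20.5), np.float64(31.0), np.float64(15.0)]
slit near [np.float64(-18.0), np.float64(-18.0), np.float64(-18.0), np.float64(-18.5)] left [np.float64(-19.5), np.float64(-19.5), np.float64(-19.0)] right [np.float64(19.0), np.float64(19.5), np.float64(19.0)]
```

View pics/c24.png

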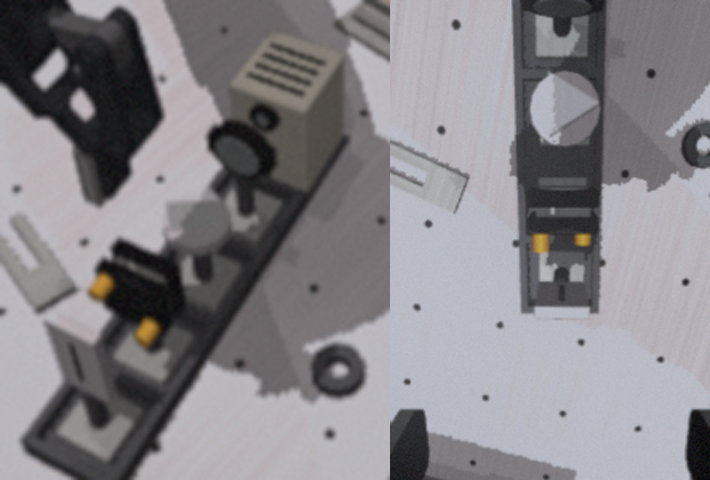

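The last view shows all four upright in order lens, prism, mirror, slit from the light source, and the gripper is clear. Handing in.

```bash
python3 -c "
from h import *
print(r.sign_off(), r.sense()['time'])"
```

```text
the job is handed in; nothing more can be done
the job is handed in; nothing more can be done
```

All four optics are in the rack and the job is handed in, at about 40 s on the robot's clock. From the light source they stand lens, prism, mirror, slit, the same sequence as from the tray's handle. The last pictures show all four upright, with the open gripper well clear above them.

Offsets from each bay's centre, from the scene camera; the camera calibration itself is only good to about 2 mm:

| Optic | Across the rack (mm) | Along the row (mm, negative = away from the light source) |
|---|---|---|
| Lens | +0.5 | -0.7 |
| Prism | +2.2 | -1.1 |
| Mirror | about +1 | -1.5 |
| Slit | 0 | +0.9 |

- **Squareness:** the near base edges read level to about 1–2°. The prism's round platform does not line itself up in the jaws. I set its turn from its base, which read square after release.
- **Last check:** the final automatic edge check on the lens and prism was unusable, because the optics in front hid their bases. Their figures are from just after release (prism) and just after the jaws opened (lens). I saw nothing touch them after that.
- **Mirror:** some of its right-edge readings were scattered, so its sideways figure is rougher than the others.
- **Setting down:** floor contact for the lens, prism and mirror was inferred from the downward motion stopping, since the force reading stayed at about hanging weight. Only the slit showed clear contact, at about 5 N. The slit was slid about 2.5 mm on or near the floor before release to centre it.

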